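Free the fruit from behind the seasoning

TASK

The lemon and the lime lie at the back of the seasoning caddy, hemmed in by the pepper mill and the salt shaker. First stand the mill and the shaker upright on the small dark wooden board, then lay the lemon in the long hollow and the lime in the short hollow of the blue dish, lengthwise and settled so that they cannot roll. Last, put the mill and the shaker back upright in the caddy, each in the well that fits it.

Things in the scene. Friction and masses are not known exactly. Their poses are not given: they have to be found in the camera images.
- mill: dark brown turned-wood pepper mill, 160 tall, loose. Origin: centre of its foot, z up. Foot and body round, 58 across at the widest, up to height 115; above it a ball-shaped head 50 across from 116 to 149, with a small 12 wide finial on top. It starts standing in the large well. Does not turn or come apart.
- shaker: clear glass salt shaker with grey cap, 90 tall, loose. Origin: centre of its foot, z up. Body round, 44 across up to height 66; cap 34 across from there to 90. It starts standing in the small well.
- lemon_mid (a point): centre of the yellow lemon, 70 long (its own x axis) by 50 thick, loose; it starts lying in the caddy's rear groove, its long axis along the groove, its centre about 34 above the worktop.
- lime_mid (a point): centre of the green lime, 58 long (its own x axis) by 46 thick, loose; it starts lying in the same groove, long axis along the groove, its centre about 32 above the worktop. Which of the two lies behind the mill and which behind the shaker varies.
- caddy: fixed seasoning caddy of pale wood, 150 (x) by 205 (y), its top 14 above the worktop, a cheek 26 high at each end in y. Origin: centre of its underside. Two round wells on its -x side; on the +x side a groove along y, middle line at x = 38, 42 wide, a shallow V 5 deep (lowest 9 above the worktop).
- well_large (a point): centre of the floor of the caddy's large round well (the mill's), 5 above the worktop, at x = -23, y = 44 of the caddy: 70 across at the floor, 76 at its mouth, 9 deep. Axes are the caddy's.
- well_small (a point): centre of the floor of the caddy's small round well (the shaker's), 5 above the worktop, at x = -16, y = -44 of the caddy: 54 across at the floor, 60 at its mouth, 9 deep. Axes are the caddy's.
- hollow_long (a point): centre of the longer round-ended hollow (the lemon's) in the blue glazed dish, at the height of the dish's top, 13 above the worktop. The hollow is 53 long (y) by 35 wide (x) and 9 deep; the lemon seated lengthwise in it has its centre about 18 above this point. The dish is fixed, boat-shaped, 190 (y) by 54 (x).
- hollow_short (a point): centre of the shorter round-ended hollow (the lime's) in the same dish, same height, 88 in -y from the long one: 40 long (y) by 27 wide (x) and 8 deep; the lime seated lengthwise in it has its centre about 19 above this point.
- board: small dark wooden serving board, fixed. Origin: centre of the underside of its flat, which is 115 (x) by 200 (y) and 12 thick; a stub handle 40 wide runs on to 115 in -x. Mill and shaker both fit on the flat, for instance 45 to either side of the middle in y.
Mind the look-alikes: they are no part of the job. What is shaped like the part that bears lime_mid but purple is not meant.

How it is judged:
By the outcome, as a careful person would: the job done as asked, in the order asked, and still so for the second after the job is handed in, with the robot touching nothing.
It also fails if it takes over 144 s, if anything falls off the work surface, if the arm or the gripper's body presses on something with over 40 N, if the wrist force passes 120 N, or if a joint passes its speed limit or range.

ROBOT

A 6-joint arm with a two-finger parallel gripper is mounted at the origin on the work surface; the furniture and walls round the work are solid. World frame = base frame: x ahead of the robot, y to its left, z up, the work surface at z = 0. Lengths are in mm, angles in rad, forces in N, time in s.
With the tool pointing down it reaches from about 275 to 750 mm from the base axis. Payload 10.2 kg.
Tool frame: the origin (TCP) lies at the very end of the fingers, on their centre line; the grasp point (between the pads) lies ctrl.grip_depth behind it (ctrl.grip_depth is the distance from the TCP to the grasp point, in mm); z points along the fingers, y is the direction in which the jaws open and shut (so a half turn about z gives the same grasp; the last joint's range is limited). The gripper opens to 85 mm and grips with 20 to 120 N. Pads are 22 mm wide; open, the fingers measure 114 mm over their backs; the gripper's body (76 mm by 85 mm) begins 54 mm behind the grasp point. The pads swing forward as they close: fully open they stand 13 mm farther back than shut.
Start: joints at [-1.394, 0.313, 1.498, -0, 1.331, -0.223], TCP at [204.336, -483.609, 231.294] pointing down, gripper open.
Joint ranges: [-2.94, 2.94], [-0.97, 2.17], [0.19, 2.56], [-1.23, 4.37], [0.02, 3.11], [-2.88, 2.88]. Speed limits (rad/s): [2.39, 2.39, 3.01, 3.14, 3.14, 3.14].

INTERFACE

Orientations are given as a unit quaternion [w, x, y, z].
In Python, from rig import telemetry, eyes, ctrl, nets gives the robot as it stands. The module is installed in compiled form; this text tells all that it offers.
- The arm moves only by the tool drive_tool, never from a script. Its argument "series" is text: rows parted by semicolons, each of 7 numbers parted by spaces: the shift along the tool's x, y, z normalised to -1 to 1, where 1 is 0.12 m, then the turn, a rotation vector about the tool's x, y, z normalised to -1 to 1, where 1 is 0.5 rad, then the opening, from 0 (shut) to 1 (fully open). In form: tx ty tz wx wy wz hand; .... A call has 1 to 20 rows; each row is the pose to reach, as a shift and turn from the pose measured when the call began, along the tool's axes at that moment; what a row does not reach only later rows make up. A row lasts 1/10 s, in which the tool goes at most 50 mm and 8.59 degrees, less where a joint would pass 70% of its speed; a pose out of reach is approached as far as the arm can. A call with a number of a shift or a turn outside -1 to 1 is refused whole. A call with a gripper value outside its range is refused whole. The fingers move at their own pace and stop on an object; "newtons" is the grip in N (left out, the last holds). Time passes only in rows, so rows that repeat a pose let the fingers close. It gives the time, the measured TCP pose, the force and the opening at its end, in the units of the state.
- telemetry.sense(): the state, without advancing time (a new reading comes with each control period).
- eyes.capture(name): name is "scene" or "top"; returns a dict with "frame" (384x512x3 uint8, red, green, blue), "fx", "fy", "cx", "cy" (pixels), "D" ([k1, k2, p1, p2, k3] as OpenCV has them; the pictures are not rectified), "view" (4x4, takes a point from world to camera coordinates). Camera axes: x right, y up, looking along -z (the intrinsics and any distortion apply to the point x, -y, -z); pixel columns grow to the right and rows downward; lengths in mm; the calibration is good to about 2 mm. A picture is of the moment at which its call begins. There is no depth.
- ctrl.finish_job(): hands the job in, once; it reports no verdict.
Trained networks look in a picture, given as the dict that the camera call returned (one of the last four; its "shot" number tells which), for a name from the list of things; names that differ only in an ending like _2 or _b are one class to them, and where a whole thing is asked for, a point or a joint stands for the part that bears it (a point fixed in the world has none). Each returns a list of dicts, best first, with "confidence" (0 to 1); they miss things now and then, are a little off and sometimes report something else, mostly with a low value. They report only what shows in the picture. A call takes as long as a camera call. They do not tell look-alikes from the thing itself.
- nets.spot_in(name, picture): "rect" ([left, top, right, bottom] in pixels, round what is visible of it).
The state is a dict: "time_s": time; "joints": joint angles; "dq": joint speeds; "tau": joint torques, N m; "eef_pos": TCP position; "ee_rot": TCP orientation; "force": force on the tool from outside, world axes, zero at the start; "wrist_torque": the same for the moment, N m; "grip_width": opening from 0.0 (shut) to 1.0 (fully open).
Only numpy, scipy, OpenCV 4.12 (cv2) and the standard library are available. Lean on these libraries where they do the work, as an engineer would, in place of code of your own. Each camera call takes 0.05 s, during which the arm holds its last target. There are 200 camera calls.

## Working session

There is one attempt and no reset: what is moved stays moved. The work goes in short steps, Python scripts to look and compute and a tool call to move; the robot and the scene stay as the last step left them, time stands still between calls to the robot, and variables do not carry over. Pictures are saved under pics/ and viewed, about 12 in all and at most 16, crops included, and the job is handed in when it is done.

Besides the shell and the picture viewer there is one more tool, called after "Request:" by a JSON object that holds its "method" and its "body". drive_tool: Moves the arm, as the interface text tells. Scaled input: -1 to 1 covers 0.12 m each way for a shift and 0.5 rad each way for a turn. Its arguments: {"type":"object","properties":{"series":{"type":"string"},"newtons":{"type":"number"}},"required":["series"]}

```bash
mkdir -p pics; cat > h.py <<'E'
import numpy as np, cv2
from rig import telemetry, eyes, ctrl, nets
def K(c): return np.array([[c['fx'],0,c['cx']],[0,c['fy'],c['cy']],[0,0,1.]])
def ray(c,px):
    u=cv2.undistortPoints(np.array([[px]],float),K(c),np.array(c['D'],float))[0,0]
    V=np.array(c['view']);d=V[:3,:3].T@np.array([u[0],-u[1],-1.]);return -V[:3,:3].T@V[:3,3],d
def atz(c,px,z):
    o,d=ray(c,px);return o+d*(z-o[2])/d[2]
def proj(c,P):
    V=np.array(c['view']);q=(V[:3,:3]@np.atleast_2d(P).astype(float).T).T+V[:3,3];q=q*[1,-1,-1]
    return cv2.projectPoints(q,np.zeros(3),np.zeros(3),K(c),np.array(c['D'],float))[0][:,0]
def save(c,n,box=None,s=1.5):
    f=c['frame'][:,:,::-1]
    if box: f=f[box[1]:box[3],box[0]:box[2]]
    cv2.imwrite('pics/'+n,cv2.resize(np.ascontiguousarray(f),None,fx=s,fy=s,interpolation=cv2.INTER_CUBIC))
E
python3 - <<'E'
from h import *
print(ctrl.grip_depth, telemetry.sense())
for n in ['scene','top']:
    c=eyes.capture(n);save(c,n+'0.png')
    V=np.array(c['view']);print(n,-V[:3,:3].T@V[:3,3],V[2,:3],c['D'])
    for t in ['mill','shaker','lemon_mid','lime_mid','caddy','board','hollow_long']:
        for r in nets.spot_in(t,c)[:3]:print(t,np.round(r['rect']),round(r['confidence'],2))
E
```

```text
18.700000000000003 {'time_s': 0.0, 'joints': array([-1.39441238e+00,  3.13461364e-01,  1.49845649e+00, -3.11084764e-05,
        1.33100372e+00, -2.23361161e-01]), 'dq': array([-8.66559289e-06,  1.81234225e-03,  7.90072593e-04,  2.66072443e-04,
       -1.63180028e-04, -2.01943849e-03]), 'tau': array([ 6.92815320e-04, -4.12262821e+01, -2.59744620e+01, -1.42637005e-04,
        4.15939852e-03, -4.81698095e-06]), 'eef_pos': array([ 204.27367859, -483.33981543,  230.72196015]), 'ee_rot': array([-6.64632678e-04,  9.80090938e-01,  1.98548009e-01,  5.03268752e-07]), 'force': array([ 0.10425537, -1.02155802, -0.80812415]), 'wrist_torque': array([-0.01494859,  0.02610897, -0.00855266]), 'grip_width': 1.0054813903904625}
scene [-42.05633624 419.6709091  641.52289319] [-0.58091449  0.47091106  0.6639135 ] [-0.00766035  0.          0.          0.          0.        ]
mill [246. 171. 269. 228.] 0.77
shaker [271. 172. 286. 210.] 0.74
lemon_mid [227. 188. 247. 207.] 0.51
lemon_mid [268. 171. 271. 191.] 0.45
lemon_mid [269. 172. 287. 210.] 0.22
lime_mid [290. 157. 305. 172.] 0.56
lime_mid [228. 192. 248. 206.] 0.54
caddy [214. 182. 292. 242.] 0.74
board [117. 223. 220. 311.] 0.67
top [329.74996043  -2.66535004 891.59581451] [-0.15147129  0.00821627  0.98842751] [-0.10762962  0.          0.          0.          0.        ]
mill [233. 187. 255. 218.] 0.91
shaker [270. 187. 288. 202.] 0.59
shaker [216. 161. 305. 226.] 0.4
shaker [114. 176. 196. 241.] 0.29
lemon_mid [262. 166. 291. 186.] 0.71
lime_mid [228. 172. 254. 186.] 0.55
lime_mid [320. 160. 338. 184.] 0.52
caddy [216. 161. 307. 230.] 0.66
board [116. 175. 198. 242.] 0.63
hollow_long [330. 200. 401. 231.] 0.96
```

View pics/top0.png

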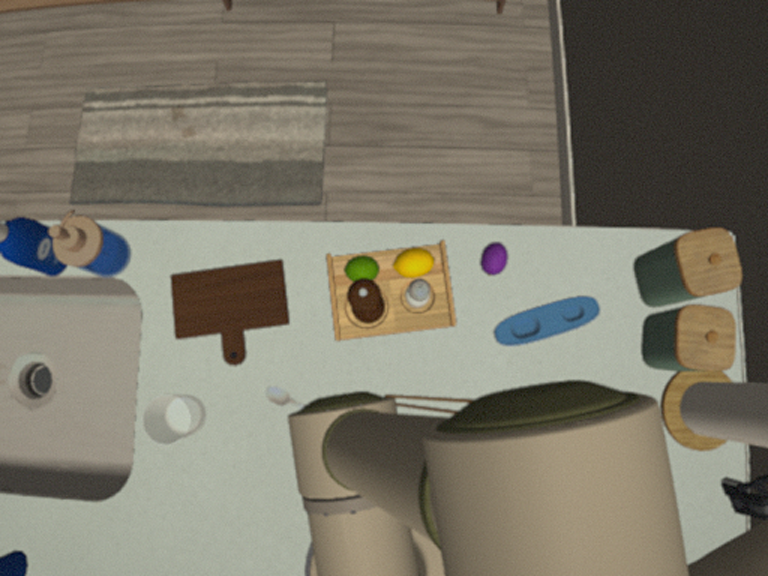

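View pics/scene0.png

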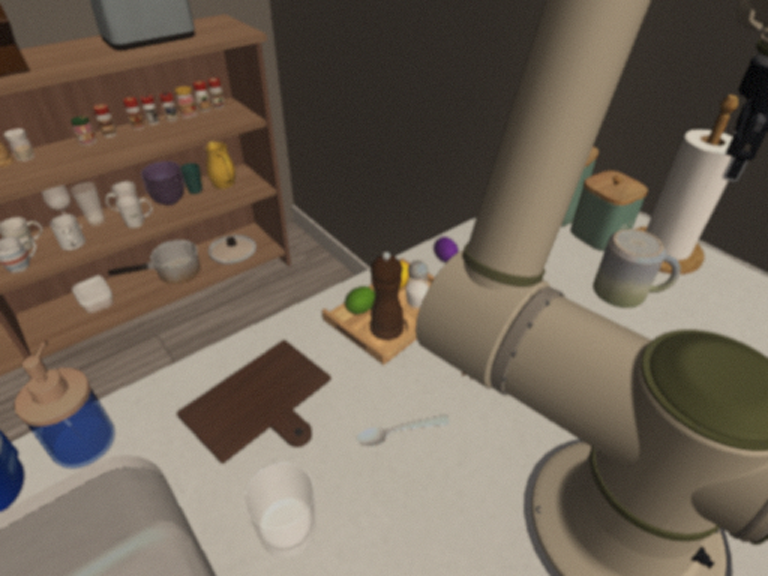

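The top view shows the caddy at (391,290), with the green lime at (362,268) behind the mill and the yellow lemon at (414,262) behind the shaker. The board is at (230,300) and the dish at (547,320). The lime-shaped objects are green at (362,268) and purple at (494,258). The green one is meant because the purple one is excluded by the task. Next I'll take one enlarged crop to confirm this and locate the parts.

```bash
python3 - <<'E'
from h import *
c=eyes.capture('top');f=c['frame'];hsv=cv2.cvtColor(f,cv2.COLOR_RGB2HSV)
save(c,'crop1.png',(105,145,415,255),2.55)
def seg(lo,hi,roi,z,name):
    m=cv2.inRange(hsv,np.array(lo),np.array(hi));k=np.zeros_like(m);l,t,r,b=roi;k[t:b,l:r]=m[t:b,l:r]
    n,lab,st,ce=cv2.connectedComponentsWithStats(k);i=1+np.argmax(st[1:,4]);k=(lab==i).astype(np.uint8)
    ct=max(cv2.findContours(k,0,1)[0],key=len)[:,0]
    w=np.array([atz(c,p,z)[:2] for p in ct],np.float32)
    (cx,cy),(a,b_),ang=cv2.minAreaRect(w);print(name,st[i],'rect',round(cx,1),round(cy,1),round(a,1),round(b_,1),round(ang,2))
seg([20,150,100],[34,255,255],(255,155,300,192),34,'lemon')
seg([38,100,40],[80,255,255],(220,160,262,200),32,'lime')
seg([95,80,60],[125,255,255],(320,190,405,235),13,'dish')
seg([0,60,15],[20,255,110],(110,170,200,225),12,'boardflat+')
seg([8,45,110],[24,255,255],(210,155,310,232),14,'caddy')
E
```

```text
lemon [262 165  28  21 424] rect 512.3 -50.4 55.3 61.6 45.34
lime [230 171  22  17 271] rect 501.3 38.3 38.9 53.4 10.57
dish [ 330  198   69   32 1273] rect 420.1 -281.3 51.8 188.5 17.12
boardflat+ [ 114  174   78   51 3240] rect 442.5 265.2 122.7 196.5 8.83
caddy [ 217  160   88   68 3376] rect 468.3 -11.9 150.9 207.9 7.93
```

View pics/crop1.png

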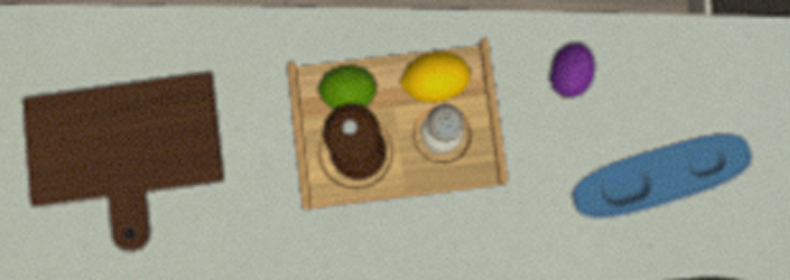

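The crop confirms the green lime at (347,88) behind the mill, the yellow lemon at (436,77) behind the shaker, and the purple decoy on its own at (573,69). The dish's larger hollow is on the left, near (627,185), and the small one near (708,160). Next I'll overlay the models on the picture to refine the points.

```bash
cat >> h.py <<'E'
def R(d): a=np.radians(d);return np.array([[np.cos(a),-np.sin(a)],[np.sin(a),np.cos(a)]])
CAD=(np.array([468.,-12.]),8.0);DISH=(np.array([420.1,-281.3]),17.1);BRD=(np.array([442.5,265.2]),8.8)
def W(fr,x,y,z): return np.r_[fr[0]+R(fr[1])@[x,y],z]
E
python3 - <<'E'
from h import *
c=eyes.capture('top');S=4;box=(210,155,410,240)
f=c['frame'][box[1]:box[3],box[0]:box[2],::-1];f=cv2.resize(np.ascontiguousarray(f),None,fx=S,fy=S,interpolation=cv2.INTER_CUBIC)
def poly(P,col):
    p=(proj(c,P)-[box[0],box[1]]+.5)*S;cv2.polylines(f,[p.astype(int).reshape(-1,1,2)],True,col,1)
def circ(fr,x,y,r,z,col):poly([W(fr,x+r*np.cos(t),y+r*np.sin(t),z) for t in np.linspace(0,6.28,30)],col)
def cap(fr,x,y,L,w,z,col):
    poly([W(fr,x+w/2*np.cos(t),y+np.sign(np.sin(t))*(L-w)/2+w/2*np.sin(t),z) for t in np.linspace(0.01,6.27,40)],col)
poly([W(CAD,x,y,14) for x,y in [(-75,-102),(75,-102),(75,102),(-75,102)]],(255,0,0))
circ(CAD,-23,44,38,14,(0,0,255));circ(CAD,-16,-44,30,14,(0,0,255))
cap(DISH,0,38,53,35,13,(0,255,255));cap(DISH,0,-50,40,27,13,(0,255,255));poly([W(DISH,x,y,13) for x,y in [(-27,-95),(27,-95),(27,95),(-27,95)]],(255,255,255))
cv2.imwrite('pics/ov.png',f)
hsv=cv2.cvtColor(c['frame'],cv2.COLOR_RGB2HSV)
mm=lambda p:atz(c,p[0],p[1])
# finial / cap in pixels from crop (2.55x, offset 105,145)
for n,p,z,fr in [('finial',(349,127),160+5,(-23,44)),('cap',(446,118),95,(-16,-44))]:
    px=np.array(p)/2.55+[105,145];print(n,atz(c,px,z),'well',W(CAD,*fr,5))
    w=atz(c,px,z)
for n,xy in [('lemon',(512.3,-50.4)),('lime',(501.3,38.3))]:
    print(n,R(-8)@(np.array(xy)-CAD[0]))
E
```

```text
finial [439.82095451  28.3276351  165.        ] well [439.10021798  28.3708137    5.        ]
cap [460.19348983 -56.84849027  95.        ] well [458.27932734 -57.79856464   5.        ]
lemon [ 38.52462837 -44.19166221]
lime [39.97633367 45.1760196 ]
```

View pics/ov.png

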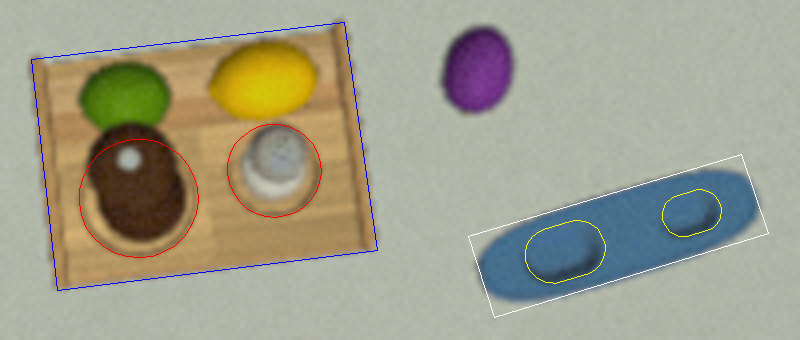

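Request:
{"method": "drive_tool", "body": {"series": "0 0 -0.1 0 0 -0.1 1; 0.25 -0.25 -0.2 0 0 -0.3 1; 0.5 -0.5 -0.3 0 0 -0.6 1; 0.5 -0.8 -0.3 0 0 -0.8 1; 0.5 -1 -0.3 0 0 -1 1; 0.5 -1 -0.3 0 0 -1 1", "newtons": 40}}

```text
time_s: 1.5
eef_pos: [212.6, -347.9, 267.8]
ee_rot: [0.0, 0.9, 0.436, -0.0]
force: [-0.3, -0.1, -0.0]
grip_width: 0.993
```

The overlay fits: the caddy, wells, and both hollows match, and the finial and cap lie over the well centres to about 1–2 mm.

Request:
{"method": "drive_tool", "body": {"series": "0.3 0 0 0 0 -0.2 1; 0.6 0 0 0 0 -0.4 1; 1 0 0 0 0 -0.7 1; 1 0 0 0 0 -1 1; 1 0 0 0 0 -1 1"}}

```text
time_s: 2.0
eef_pos: [287.7, -253.5, 267.9]
ee_rot: [0.001, 0.763, 0.646, -0.0]
force: [-0.3, -0.8, -0.1]
grip_width: 0.999
```

```bash
cat >> h.py <<'E'
def plan(*tg):
    """tg: (x,y,z_tcp,yawdeg); prints successive shifts from the present pose, tool axes, normalised; splits into calls"""
    from scipy.spatial.transform import Rotation as Ro
    s=telemetry.sense();q=s['ee_rot'];r=Ro.from_quat([q[1],q[2],q[3],q[0]]);p=np.array(s['eef_pos'])
    print('at',np.round(p,1),'tool z',np.round(r.as_matrix()[:,2],3),'g',round(s['grip_width'],3),'F',np.round(s['force'],1),'t',s['time_s'])
    for x,y,z,yaw in tg:
        a=np.radians(yaw);g=Ro.from_matrix(np.array([[np.cos(a),np.sin(a),0],[np.sin(a),-np.cos(a),0],[0,0,-1]]))
        M=r.as_matrix();d=M.T@(np.array([x,y,z])-p)/120;w=(r.inv()*g).as_rotvec()/.5
        n=int(np.ceil(max(np.abs(np.r_[d,w]).max(),.01)));print('->',(x,y,z,yaw),'total',np.round(d,3),np.round(w,3),'calls',n)
        p=np.array([x,y,z]);r=g
E
echo ok
```

```text
ok
```

Request:
{"method": "drive_tool", "body": {"series": "0.4 0.1 0 0 0 -0.3 1; 0.8 0.2 0 0 0 -0.6 1; 1 0.2 0 0 0 -0.62 1; 1 0.2 0 0 0 -0.62 1"}}

```text
time_s: 2.4
eef_pos: [331.5, -137.9, 267.9]
ee_rot: [0.001, 0.655, 0.755, -0.0]
force: [-0.5, -0.2, -0.4]
grip_width: 1.001
```

```bash
python3 -c "
from h import *
plan((439.5,28.3,190,98),(439.5,28.3,117,98))"
```

```text
at [ 331.5 -137.9  267.9] tool z [ 0.001 -0.001 -1.   ] g 1.001 F [-0.5 -0.2 -0.4] t 2.4
-> (439.5, 28.3, 190, 98) total [1.245 1.086 0.648] [0.001 0.003 0.004] calls 2
-> (439.5, 28.3, 117, 98) total [0.    0.    0.608] [0. 0. 0.] calls 1
```

Request:
{"method": "drive_tool", "body": {"series": "0.3 0.3 0.1 0 0 0 1; 0.6 0.6 0.2 0 0 0 1; 0.9 0.9 0.3 0 0 0 1; 0.9 0.9 0.3 0 0 0 1"}}

```text
time_s: 2.8
eef_pos: [424.7, -14.0, 230.3]
ee_rot: [-0.0, 0.656, 0.755, -0.0]
force: [-0.1, -0.1, 0.4]
grip_width: 1.002
```

Request:
{"method": "drive_tool", "body": {"series": "0.17 0.09 0 0 0 0 1; 0.345 0.186 0 0 0 0 1; 0.345 0.186 0.1 0 0 0 1; 0.345 0.186 0.35 0 0 0 1; 0.345 0.186 0.35 0 0 0 1"}}

```text
time_s: 3.3
eef_pos: [439.9, 28.7, 185.7]
ee_rot: [-0.003, 0.658, 0.753, -0.002]
force: [-0.1, 0.2, -0.1]
grip_width: 0.999
```

```bash
python3 -c "
from h import *
plan((439.5,28.3,117,98))
c=eyes.capture('scene');save(c,'s1.png',(180,120,330,260),4)"
```

```text
at [439.9  28.7 185.7] tool z [-0.007  0.001 -1.   ] g 0.999 F [-0.1  0.2 -0.1] t 3.3
-> (439.5, 28.3, 117, 98) total [-0.004  0.     0.573] [-0.014 -0.003 -0.01 ] calls 1
```

View pics/s1.png

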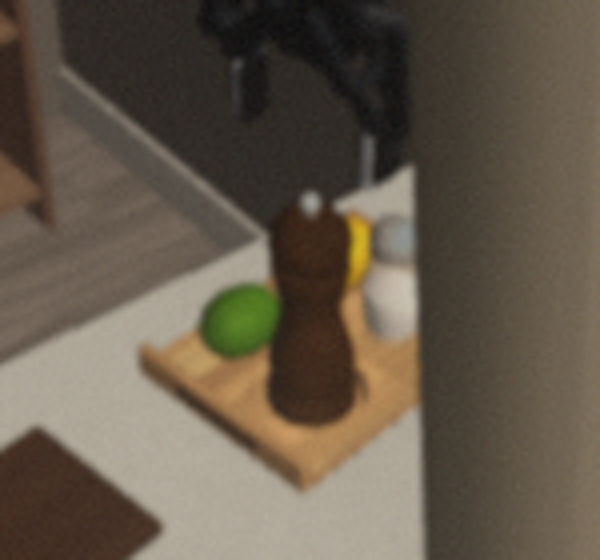

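The fingers at (250,90) and (365,155) straddle the mill's finial at (311,203), with clear room.

Request:
{"method": "drive_tool", "body": {"series": "0 0 0.3 0 0 0 1; 0 0 0.5 0 0 0 1; 0 0 0.57 0 0 0 1; 0 0 0.57 0 0 0 1; 0 0 0.57 0 0 0 0; 0 0 0.57 0 0 0 0; 0 0 0.57 0 0 0 0; 0 0 0.57 0 0 0 0; 0 0 0.57 0 0 0 0; 0 0 0.57 0 0 0 0; 0 0 0.57 0 0 0 0", "newtons": 40}}

```text
time_s: 4.45
eef_pos: [441.3, 28.6, 120.6]
ee_rot: [-0.0, 0.658, 0.753, -0.001]
force: [-0.5, 0.6, 7.0]
grip_width: 0.541
```

Request:
{"method": "drive_tool", "body": {"series": "0 0 -0.05 0 0 0 0; 0 0 -0.15 0 0 0 0; 0 0 -0.35 0 0 0 0; 0 0 -0.5 0 0 0 0; 0 0 -0.5 0 0 0 0"}}

```text
time_s: 4.95
eef_pos: [442.5, 28.4, 183.0]
ee_rot: [0.002, 0.658, 0.753, 0.001]
force: [-0.9, 0.3, -2.0]
grip_width: 0.541
```

```bash
python3 -c "
from h import *
plan((438.7,313,190,98),(438.7,313,117+7,98))
c=eyes.capture('scene');save(c,'s2.png',(180,120,330,260),3)"
```

```text
at [442.5  28.4 183. ] tool z [ 0.003 -0.001 -1.   ] g 0.541 F [-0.9  0.3 -2. ] t 4.95
-> (438.7, 313, 190, 98) total [ 2.354  0.289 -0.062] [ 0.006  0.004 -0.008] calls 3
-> (438.7, 313, 124, 98) total [0.   0.   0.55] [0. 0. 0.] calls 1
```

View pics/s2.png

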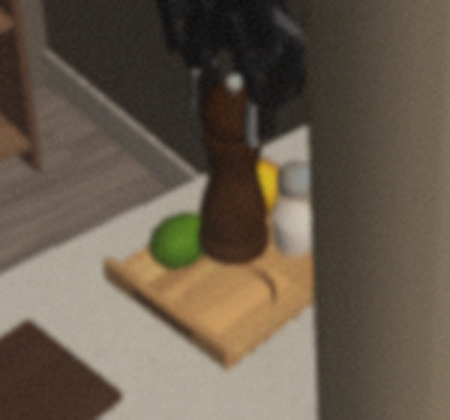

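The mill hangs upright in the fingers with its foot at (233,250), clear of its well.

Request:
{"method": "drive_tool", "body": {"series": "0.05 0.02 -0.02 0 0 0 0; 0.15 0.05 -0.05 0 0 0 0; 0.3 0.1 -0.06 0 0 0 0; 0.5 0.15 -0.06 0 0 0 0; 0.7 0.2 -0.06 0 0 0 0; 0.9 0.289 -0.06 0 0 0 0; 1 0.289 -0.06 0 0 0 0; 1 0.289 -0.06 0 0 0 0"}}

```text
time_s: 5.8
eef_pos: [459.2, 153.6, 188.0]
ee_rot: [0.0, 0.657, 0.754, -0.001]
force: [-0.2, -0.7, -1.1]
grip_width: 0.537
```

Request:
{"method": "drive_tool", "body": {"series": "0.08 0 0 0 0 0 0; 0.2 0 0 0 0 0 0; 0.4 0 0 0 0 0 0; 0.6 0 0 0 0 0 0; 0.8 0 0 0 0 0 0; 0.95 0 0 0 0 0 0; 1 0 0 0 0 0 0"}}

```text
time_s: 6.5
eef_pos: [442.2, 273.4, 187.8]
ee_rot: [-0.0, 0.656, 0.754, -0.001]
force: [-0.6, -0.5, -2.0]
grip_width: 0.542
```

Request:
{"method": "drive_tool", "body": {"series": "0.05 0 0 0 0 0 0; 0.15 0 0 0 0 0 0; 0.25 0 0 0 0 0 0; 0.33 0 0 0 0 0 0; 0.35 0 0 0 0 0 0; 0.35 0 0 0 0 0 0"}}

```text
time_s: 7.1
eef_pos: [436.3, 315.2, 187.7]
ee_rot: [-0.0, 0.656, 0.755, -0.001]
force: [0.1, 0.3, -0.1]
grip_width: 0.541
```

```bash
python3 -c "
from h import *
plan((438.7,313,129,98))
c=eyes.capture('scene');save(c,'s3.png',(90,120,290,320),2.5)"
```

```text
at [436.3 315.2 187.7] tool z [-0.001 -0.001 -1.   ] g 0.541 F [ 0.1  0.3 -0.1] t 7.1
-> (438.7, 313, 129, 98) total [-0.021  0.018  0.489] [-0.002  0.002 -0.001] calls 1
```

View pics/s3.png

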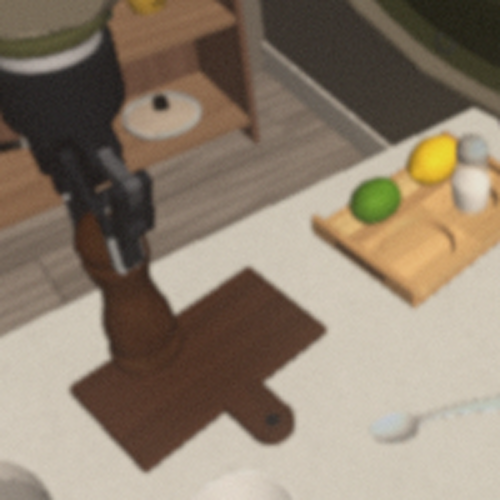

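The mill hangs over the left half of the board, its foot near (147,350). I'll lower it.

Request:
{"method": "drive_tool", "body": {"series": "-0.02 0.02 0.15 0 0 0 0; -0.02 0.02 0.3 0 0 0 0; -0.02 0.02 0.4 0 0 0 0; -0.02 0.02 0.45 0 0 0 0; -0.02 0.02 0.48 0 0 0 0; -0.02 0.02 0.49 0 0 0 0; -0.02 0.02 0.5 0 0 0 0; -0.02 0.02 0.5 0 0 0 0"}}

```text
time_s: 7.95
eef_pos: [439.2, 312.9, 128.0]
ee_rot: [0.0, 0.656, 0.754, -0.0]
force: [0.3, 0.1, -0.7]
grip_width: 0.542
```

Request:
{"method": "drive_tool", "body": {"series": "0 0 0.01 0 0 0 0; 0 0 0.02 0 0 0 0; 0 0 0.02 0 0 0 0"}}

```text
time_s: 8.25
eef_pos: [439.8, 313.3, 127.6]
ee_rot: [0.001, 0.656, 0.754, 0.001]
force: [-3.1, -0.3, 13.1]
grip_width: 0.539
```

Request:
{"method": "drive_tool", "body": {"series": "0 0 0.01 0 0 0 0; 0 0 0.01 0 0 0 0; 0 0 0.01 0 0 0 0"}}

```text
time_s: 8.55
eef_pos: [439.7, 313.4, 127.7]
ee_rot: [0.001, 0.656, 0.755, 0.001]
force: [-3.8, -1.9, 8.5]
grip_width: 0.539
```

Request:
{"method": "drive_tool", "body": {"series": "0 0 0.01 0 0 0 0; 0 0 0.01 0 0 0 0; 0 0 0.01 0 0 0 0"}}

```text
time_s: 8.85
eef_pos: [439.7, 313.5, 127.7]
ee_rot: [0.001, 0.656, 0.755, 0.001]
force: [-3.6, -0.5, 8.2]
grip_width: 0.542
```

Request:
{"method": "drive_tool", "body": {"series": "0 0 0 0 0 0 0.6; 0 0 0 0 0 0 0.7; 0 0 0 0 0 0 0.9; 0 0 0 0 0 0 0.9; 0 0 0 0 0 0 0.9; 0 0 -0.15 0 0 0 0.9; 0 0 -0.4 0 0 0 0.9; 0 0 -0.6 0 0 0 0.9; 0 0 -0.6 0 0 0 0.9"}}

```text
time_s: 9.75
eef_pos: [440.7, 314.0, 202.8]
ee_rot: [0.002, 0.656, 0.755, 0.004]
force: [0.4, -0.2, -0.1]
grip_width: 0.902
```

```bash
python3 -c "
from h import *
plan((459,-57.3,190,98),(459,-57.3,66,98))
c=eyes.capture('scene');save(c,'s4.png',(90,120,290,320),2.5)
t=eyes.capture('top');cv2.imwrite('pics/s4.png',np.hstack([cv2.imread('pics/s4.png')[:,:400],cv2.resize(np.ascontiguousarray(t['frame'][150:250,100:200,::-1]),(400,500))]))"
```

```text
at [440.7 314.  202.8] tool z [ 0.008  0.003 -1.   ] g 0.902 F [ 0.4 -0.2 -0.1] t 9.75
-> (459, -57.3, 190, 98) total [-3.086 -0.279  0.098] [ 0.017 -0.004 -0.001] calls 4
-> (459, -57.3, 66, 98) total [0.    0.    1.033] [0. 0. 0.] calls 2
```

View pics/s4.png

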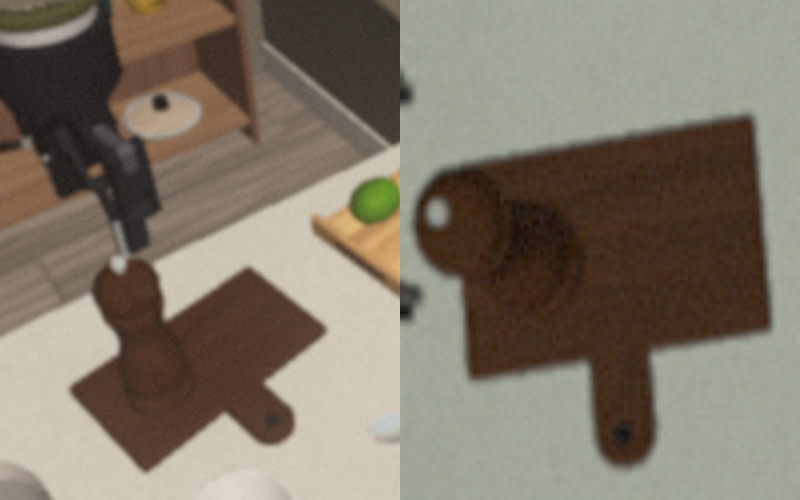

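The mill stands on the left of the board. Next I'll fetch the shaker.

Request:
{"method": "drive_tool", "body": {"series": "-0.3 0 0 0 0 0 0.65; -0.65 0 0 0 0 0 0.65; -1 0 0 0 0 0 0.65; -1 0 0 0 0 0 0.65"}}

```text
time_s: 10.25
eef_pos: [456.2, 191.0, 198.2]
ee_rot: [0.0, 0.658, 0.753, 0.0]
force: [-0.1, 0.3, -0.1]
grip_width: 0.65
```

Request:
{"method": "drive_tool", "body": {"series": "-0.3 0 0 0 0 0 0.65; -0.65 0 0 0 0 0 0.65; -1 -0.14 0 0 0 0 0.65; -1 -0.14 0 0 0 0 0.65"}}

```text
time_s: 10.65
eef_pos: [454.8, 66.8, 197.1]
ee_rot: [-0.001, 0.66, 0.752, -0.001]
force: [0.4, -0.6, -0.5]
grip_width: 0.646
```

Request:
{"method": "drive_tool", "body": {"series": "-0.3 0 0 0 0 0 0.65; -0.65 0 0 0 0 0 0.65; -1 -0.14 0 0 0 0 0.65; -1 -0.14 0 0 0 0 0.65; -1 -0.14 0.3 0 0 0 0.65; -1 -0.14 0.5 0 0 0 0.65; -1 -0.14 0.5 0 0 0 0.65"}}

```text
time_s: 11.35
eef_pos: [452.1, -52.7, 134.3]
ee_rot: [-0.004, 0.659, 0.752, -0.002]
force: [0.0, 0.1, 0.7]
grip_width: 0.652
```

```bash
python3 -c "
from h import *
plan((459,-57.3,67,98))
t=eyes.capture('top')
print('finial',atz(t,(109.3,192.4),172))"
```

```text
at [452.1 -52.7 134.3] tool z [-0.008  0.002 -1.   ] g 0.652 F [0.  0.1 0.7] t 11.35
-> (459, -57.3, 67, 98) total [-0.047  0.057  0.56 ] [-0.016 -0.007 -0.017] calls 1
finial [439.20764702 311.24628398 172.        ]
```

Request:
{"method": "drive_tool", "body": {"series": "-0.047 0.055 0 -0.016 -0.007 -0.017 0.65; -0.047 0.055 0.2 -0.016 -0.007 -0.017 0.65; -0.047 0.055 0.4 -0.016 -0.007 -0.017 0.65; -0.047 0.055 0.56 -0.016 -0.007 -0.017 0.65; -0.047 0.055 0.56 -0.016 -0.007 -0.017 0.65; -0.047 0.055 0.56 -0.016 -0.007 -0.017 0.65"}}

```text
time_s: 12.0
eef_pos: [461.1, -58.0, 70.2]
ee_rot: [0.003, 0.656, 0.755, 0.001]
force: [0.5, -0.4, 0.2]
grip_width: 0.648
```

Request:
{"method": "drive_tool", "body": {"series": "0 0 0 0 0 0 0; 0 0 0 0 0 0 0; 0 0 0 0 0 0 0; 0 0 0 0 0 0 0; 0 0 0 0 0 0 0; 0 0 0 0 0 0 0; 0 0 -0.05 0 0 0 0; 0 0 -0.2 0 0 0 0; 0 0 -0.4 0 0 0 0; 0 0 -0.6 0 0 0 0; 0 0 -0.7 0 0 0 0; 0 0 -0.7 0 0 0 0"}}

```text
time_s: 13.2
eef_pos: [461.5, -58.1, 156.3]
ee_rot: [0.005, 0.656, 0.755, 0.002]
force: [0.2, -0.1, -1.5]
grip_width: 0.37
```

```bash
python3 -c "
from h import *
plan((453.5,220,150,98))
c=eyes.capture('scene');save(c,'s5.png',(150,100,350,260),3)"
```

```text
at [461.5 -58.1 156.3] tool z [ 0.009 -0.004 -1.   ] g 0.37 F [ 0.2 -0.1 -1.5] t 13.2
-> (453.5, 220, 150, 98) total [2.304 0.258 0.043] [0.017 0.01  0.002] calls 3
```

View pics/s5.png

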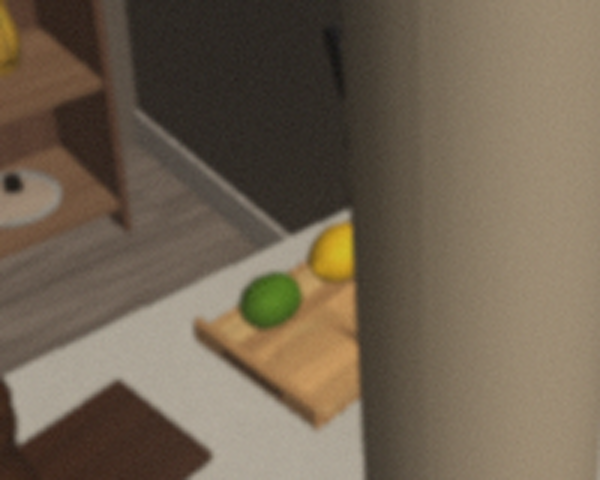

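The shaker has left its well and is hidden behind the arm. The grip opening of 0.37 fits the 34 mm cap. I'll carry it to the board.

Request:
{"method": "drive_tool", "body": {"series": "0.06 0 0 0.017 0.01 0 0; 0.2 0 0 0.017 0.01 0 0; 0.4 0.05 0 0.017 0.01 0 0; 0.6 0.1 0 0.017 0.01 0 0; 0.8 0.1 0 0.017 0.01 0 0; 0.95 0.1 0 0.017 0.01 0 0; 1 0.1 0 0.017 0.01 0 0"}}

```text
time_s: 13.95
eef_pos: [455.2, 64.3, 153.8]
ee_rot: [-0.002, 0.655, 0.756, -0.001]
force: [-0.4, 0.1, -0.3]
grip_width: 0.369
```

Request:
{"method": "drive_tool", "body": {"series": "0.06 0 0 0 0 0 0; 0.2 0 0 0 0 0 0; 0.4 0.05 0 0 0 0 0; 0.6 0.1 0 0 0 0 0; 0.8 0.15 0 0 0 0 0; 0.95 0.15 0 0 0 0 0; 1 0.15 0 0 0 0 0; 1 0.15 0 0 0 0 0"}}

```text
time_s: 14.75
eef_pos: [455.8, 185.6, 153.7]
ee_rot: [-0.002, 0.655, 0.756, -0.001]
force: [-0.2, 0.3, -1.3]
grip_width: 0.372
```

```bash
python3 -c "
from h import *
plan((453.5,218,79,98))"
```

```text
at [455.8 185.6 153.7] tool z [-0.005  0.001 -1.   ] g 0.372 F [-0.2  0.3 -1.3] t 14.75
-> (453.5, 218, 79, 98) total [0.268 0.022 0.623] [-0.01  -0.004  0.007] calls 1
```

Request:
{"method": "drive_tool", "body": {"series": "0.1 0.01 0 -0.01 0 0 0; 0.2 0.02 0 -0.01 0 0 0; 0.27 0.02 0.1 -0.01 0 0 0; 0.27 0.02 0.25 -0.01 0 0 0; 0.27 0.02 0.4 -0.01 0 0 0; 0.27 0.02 0.52 -0.01 0 0 0; 0.27 0.02 0.6 -0.01 0 0 0; 0.27 0.02 0.62 -0.01 0 0 0; 0.27 0.02 0.63 -0.01 0 0 0; 0.27 0.02 0.63 -0.01 0 0 0"}}

```text
time_s: 15.75
eef_pos: [452.9, 218.5, 79.0]
ee_rot: [-0.001, 0.655, 0.756, 0.001]
force: [-5.3, 0.4, 12.0]
grip_width: 0.37
```

Request:
{"method": "drive_tool", "body": {"series": "0 0 0.01 0 0 0 0; 0 0 0.02 0 0 0 0; 0 0 0.02 0 0 0 0"}}

```text
time_s: 16.05
eef_pos: [453.1, 219.0, 78.8]
ee_rot: [-0.001, 0.655, 0.756, 0.001]
force: [-8.5, -1.4, 25.4]
grip_width: 0.369
```

Request:
{"method": "drive_tool", "body": {"series": "0 0 -0.01 0 0 0 0.45; 0 0 -0.01 0 0 0 0.6; 0 0 -0.01 0 0 0 0.85; 0 0 -0.01 0 0 0 0.85; 0 0 -0.01 0 0 0 0.85; 0 0 -0.15 0 0 0 0.85; 0 0 -0.4 0 0 0 0.9; 0 0 -0.65 0 0 0 1; 0 0 -0.65 0 0 0 1"}}

```text
time_s: 16.95
eef_pos: [454.7, 219.2, 160.2]
ee_rot: [0.001, 0.655, 0.756, 0.004]
force: [-0.1, 0.6, -1.2]
grip_width: 0.998
```

```bash
python3 - <<'E'
from h import *
plan((511.8,-50.5,150,98),(511.8,-50.5,20,98))
c=eyes.capture('top');save(c,'t5.png',(90,145,330,255),3.3)
hsv=cv2.cvtColor(c['frame'],cv2.COLOR_RGB2HSV)
for n,lo,hi,z in [('lemon',[20,150,100],[34,255,255],34),('lime',[38,100,40],[80,255,255],32)]:
    m=cv2.inRange(hsv,np.array(lo),np.array(hi));m[:150]=0;m[200:]=0
    k,l,st,ce=cv2.connectedComponentsWithStats(m)
    for i in range(1,k):
        if st[i,4]>60: 
            w=atz(c,ce[i],z);print(n,st[i],w,R(-8)@(w[:2]-CAD[0]))
E
```

```text
at [454.7 219.2 160.2] tool z [ 0.007  0.004 -1.   ] g 0.998 F [-0.1  0.6 -1.2] t 16.95
-> (511.8, -50.5, 150, 98) total [-2.293  0.148  0.08 ] [ 0.015 -0.006  0.008] calls 3
-> (511.8, -50.5, 20, 98) total [0.    0.    1.083] [0. 0. 0.] calls 2
lemon [262 165  28  21 422] [511.94072596 -50.1218156   34.        ] [ 38.20756655 -43.8661838 ]
lime [230 171  22  17 287] [499.92355216  37.52048055  32.        ] [38.50479318 44.59565089]
```

View pics/t5.png

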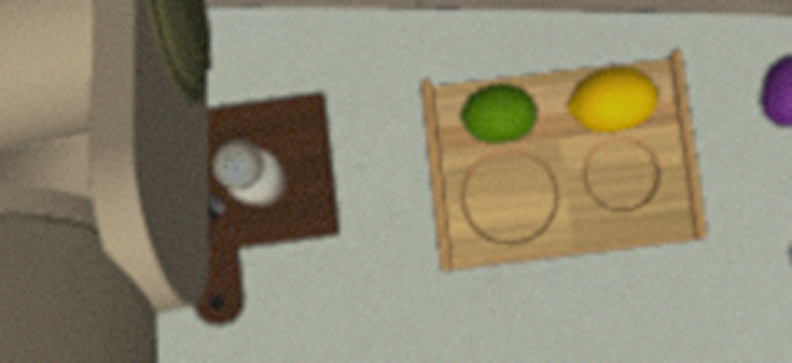

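The shaker stands on the board at (248,172). The caddy's wells are empty, and the lime at (499,112) and lemon at (613,98) are undisturbed. Next is the lemon.

Request:
{"method": "drive_tool", "body": {"series": "-0.3 0 0 0.015 0 0.008 1; -0.65 0 0 0.015 0 0.008 1; -1 0.1 0 0.015 0 0.008 1; -1 0.1 0 0.015 0 0.008 1"}}

```text
time_s: 17.4
eef_pos: [483.9, 98.2, 156.6]
ee_rot: [-0.002, 0.658, 0.753, -0.001]
force: [-0.0, 1.1, -0.1]
grip_width: 1.001
```

Request:
{"method": "drive_tool", "body": {"series": "-0.3 0 0 0 0 0 1; -0.65 0 0 0 0 0 1; -1 0.05 0 0 0 0 1; -1 0.05 0 0 0 0 1; -1 0.05 0 0 0 0 1"}}

```text
time_s: 17.9
eef_pos: [505.4, -19.9, 155.2]
ee_rot: [-0.003, 0.658, 0.753, -0.002]
force: [0.4, -0.3, 0.5]
grip_width: 1.0
```

```bash
python3 -c "
from h import *
plan((511.9,-50.3,70,98),(511.9,-50.3,20,98))"
```

```text
at [505.4 -19.9 155.2] tool z [-0.007  0.002 -1.   ] g 1.0 F [ 0.4 -0.3  0.5] t 17.9
-> (511.9, -50.3, 70, 98) total [-0.26   0.024  0.709] [-0.013 -0.006 -0.012] calls 1
-> (511.9, -50.3, 20, 98) total [0.    0.    0.417] [0. 0. 0.] calls 1
```

Request:
{"method": "drive_tool", "body": {"series": "-0.15 0.01 0 -0.013 -0.006 -0.012 1; -0.26 0.024 0.1 -0.013 -0.006 -0.012 1; -0.26 0.024 0.4 -0.013 -0.006 -0.012 1; -0.26 0.024 0.7 -0.013 -0.006 -0.012 1; -0.26 0.024 0.7 -0.013 -0.006 -0.012 1; -0.26 0.024 0.7 -0.013 -0.006 -0.012 1"}}

```text
time_s: 18.5
eef_pos: [511.8, -49.8, 71.2]
ee_rot: [-0.001, 0.656, 0.755, -0.0]
force: [0.5, 0.1, -0.6]
grip_width: 0.998
```

```bash
python3 -c "
from h import *
plan((511.9,-50.3,20,98))"
```

```text
at [511.8 -49.8  71.2] tool z [-0.001  0.    -1.   ] g 0.998 F [ 0.5  0.1 -0.6] t 18.5
-> (511.9, -50.3, 20, 98) total [-0.005  0.001  0.426] [-0.002 -0.001  0.001] calls 1
```

Request:
{"method": "drive_tool", "body": {"series": "0 0 0.2 0 0 0 1; 0 0 0.35 0 0 0 1; 0 0 0.42 0 0 0 1; 0 0 0.42 0 0 0 1; 0 0 0.42 0 0 0 0.2; 0 0 0.42 0 0 0 0.2; 0 0 0.42 0 0 0 0.2; 0 0 0.42 0 0 0 0.2; 0 0 0.42 0 0 0 0.2; 0 0 0.42 0 0 0 0.2", "newtons": 30}}

```text
time_s: 19.5
eef_pos: [512.8, -50.0, 22.1]
ee_rot: [0.001, 0.656, 0.755, 0.0]
force: [-0.0, 0.4, 5.5]
grip_width: 0.573
```

Request:
{"method": "drive_tool", "body": {"series": "0 0 -0.03 0 0 0 0.2; 0 0 -0.1 0 0 0 0.2; 0 0 -0.3 0 0 0 0.2; 0 0 -0.5 0 0 0 0.2; 0 0 -0.7 0 0 0 0.2; 0 0 -0.7 0 0 0 0.2"}}

```text
time_s: 20.1
eef_pos: [514.1, -50.4, 109.5]
ee_rot: [0.004, 0.656, 0.755, 0.002]
force: [0.8, 0.0, -1.2]
grip_width: 0.568
```

```bash
python3 - <<'E'
from h import *
plan((408.9,-245,110,107.1),(408.9,-245,20,107.1))
c=eyes.capture('top');save(c,'t6.png',(210,120,410,250),4)
E
```

```text
at [514.1 -50.4 109.5] tool z [ 0.007 -0.002 -1.   ] g 0.568 F [ 0.8  0.  -1.2] t 20.1
-> (408.9, -245, 110, 107.1) total [-1.483 -1.094 -0.007] [ 0.013  0.008 -0.316] calls 2
-> (408.9, -245, 20, 107.1) total [0.   0.   0.75] [0. 0. 0.] calls 1
```

View pics/t6.png

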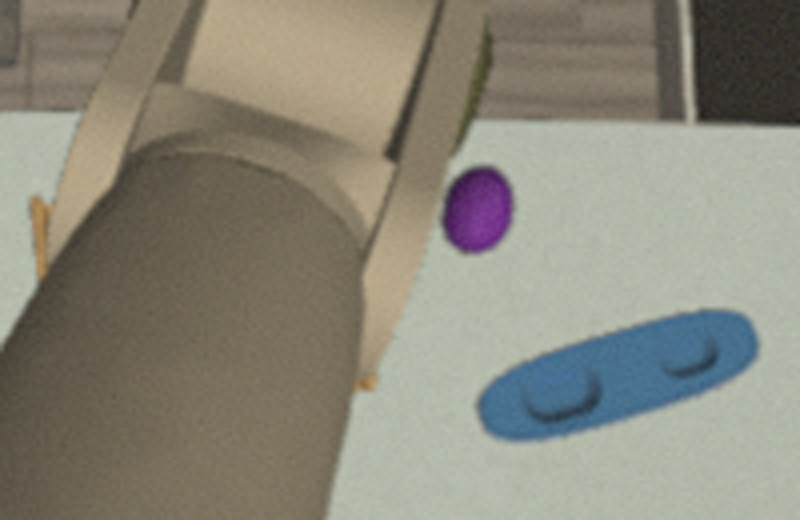

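The lemon is gripped (opening 0.57, about 48 mm) and hidden by the arm. The dish is clear, with its hollows at (562,395) and (690,355).

Request:
{"method": "drive_tool", "body": {"series": "-0.05 -0.04 0 0 0 -0.05 0.2; -0.2 -0.15 0 0.01 0 -0.1 0.2; -0.4 -0.3 0 0.01 0 -0.2 0.2; -0.6 -0.45 0 0.01 0 -0.316 0.2; -0.75 -0.55 0 0.01 0 -0.316 0.2; -0.8 -0.6 0 0.01 0 -0.316 0.2; -0.8 -0.6 0 0.01 0 -0.316 0.2"}}

```text
time_s: 20.85
eef_pos: [454.7, -155.4, 106.8]
ee_rot: [-0.0, 0.595, 0.804, -0.001]
force: [-0.0, 0.9, 0.4]
grip_width: 0.567
```

```bash
python3 -c "
from h import *
plan((408.9,-245,110,107.1))"
```

```text
at [ 454.7 -155.4  106.8] tool z [-0.002 -0.002 -1.   ] g 0.567 F [-0.   0.9  0.4] t 20.85
-> (408.9, -245, 110, 107.1) total [-0.602 -0.583 -0.025] [-0.004  0.002 -0.004] calls 1
```

Request:
{"method": "drive_tool", "body": {"series": "-0.05 -0.05 0 0 0 0 0.2; -0.2 -0.2 0 0 0 0 0.2; -0.4 -0.4 0 0 0 0 0.2; -0.55 -0.53 0 0 0 0 0.2; -0.602 -0.583 0.05 0 0 0 0.2; -0.602 -0.583 0.2 0 0 0 0.2; -0.602 -0.583 0.35 0 0 0 0.2; -0.602 -0.583 0.4 0 0 0 0.2; -0.602 -0.583 0.4 0 0 0 0.2; -0.602 -0.583 0.4 0 0 0 0.2"}}

```text
time_s: 21.85
eef_pos: [409.3, -244.9, 59.5]
ee_rot: [0.0, 0.595, 0.804, -0.001]
force: [0.5, -0.2, -1.5]
grip_width: 0.574
```

```bash
python3 - <<'E'
from h import *
plan((408.9,-245,22,107.1))
c=eyes.capture('top');save(c,'t7.png',(290,170,410,250),6)
s=eyes.capture('scene');save(s,'s7.png',(200,100,400,260),4)
E
```

```text
at [ 409.3 -244.9   59.5] tool z [-0.001 -0.002 -1.   ] g 0.574 F [ 0.5 -0.2 -1.5] t 21.85
-> (408.9, -245, 22, 107.1) total [ 0.    -0.003  0.313] [-0.003  0.003 -0.003] calls 1
```

View pics/t7.png

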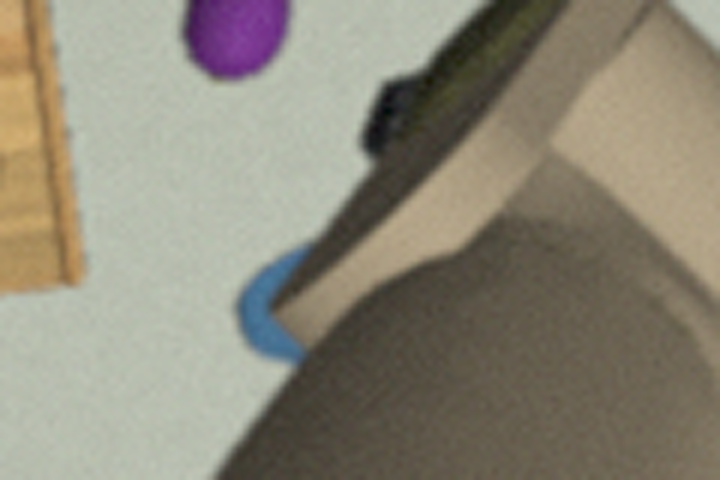

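The arm hides the dish, so I'll rely on the calibration and lower with force checks.

Request:
{"method": "drive_tool", "body": {"series": "0 0 0.1 0 0 0 0.2; 0 0 0.2 0 0 0 0.2; 0 0 0.28 0 0 0 0.2; 0 0 0.3 0 0 0 0.2; 0 0 0.3 0 0 0 0.2"}}

```text
time_s: 22.45
eef_pos: [409.0, -245.0, 23.2]
ee_rot: [-0.0, 0.595, 0.804, -0.001]
force: [0.3, 0.3, -1.3]
grip_width: 0.57
```

Request:
{"method": "drive_tool", "body": {"series": "0 0 0.01 0 0 0 0.2; 0 0 0.02 0 0 0 0.2; 0 0 0.02 0 0 0 0.2"}}

```text
time_s: 22.75
eef_pos: [409.1, -245.1, 20.8]
ee_rot: [0.0, 0.595, 0.804, -0.001]
force: [-0.2, -0.7, -1.2]
grip_width: 0.567
```

Request:
{"method": "drive_tool", "body": {"series": "0 0 0.01 0 0 0 0.2; 0 0 0.015 0 0 0 0.2; 0 0 0.015 0 0 0 0.2"}}

```text
time_s: 23.05
eef_pos: [409.2, -244.8, 19.7]
ee_rot: [0.0, 0.595, 0.804, -0.001]
force: [-2.0, 4.8, 9.9]
grip_width: 0.574
```

Request:
{"method": "drive_tool", "body": {"series": "0 0 0.01 0 0 0 0.2; 0 0 0.01 0 0 0 0.2"}}

```text
time_s: 23.25
eef_pos: [409.2, -244.6, 19.5]
ee_rot: [0.0, 0.595, 0.804, -0.001]
force: [-4.8, 5.4, 13.3]
grip_width: 0.573
```

Request:
{"method": "drive_tool", "body": {"series": "0 0 0 0 0 0 0.62; 0 0 0 0 0 0 0.68; 0 0 0 0 0 0 0.75; 0 0 0 0 0 0 0.85; 0 0 0 0 0 0 1; 0 0 0 0 0 0 1; 0 0 -0.1 0 0 0 1; 0 0 -0.3 0 0 0 1; 0 0 -0.6 0 0 0 1; 0 0 -0.9 0 0 0 1; 0 0 -0.9 0 0 0 1"}}

```text
time_s: 24.35
eef_pos: [411.0, -245.9, 132.5]
ee_rot: [0.004, 0.595, 0.804, -0.002]
force: [0.6, -0.4, -0.6]
grip_width: 0.997
```

```bash
python3 -c "
from h import *
plan((499.9,37.5,110,98))"
```

```text
at [ 411.  -245.9  132.5] tool z [ 0.005 -0.008 -1.   ] g 0.997 F [ 0.6 -0.4 -0.6] t 24.35
-> (499.9, 37.5, 110, 98) total [2.042 1.4   0.173] [0.007 0.018 0.316] calls 3
```

Request:
{"method": "drive_tool", "body": {"series": "0.3 0.2 0 0 0.018 0.1 1; 0.6 0.4 0 0 0.018 0.2 1; 0.9 0.6 0 0 0.018 0.316 1; 1 0.7 0 0 0.018 0.316 1; 1 0.7 0 0 0.018 0.316 1"}}

```text
time_s: 24.85
eef_pos: [456.5, -104.7, 131.7]
ee_rot: [0.001, 0.655, 0.756, 0.002]
force: [-0.2, -0.3, -0.1]
grip_width: 0.997
```

```bash
python3 - <<'E'
from h import *
plan((499.9,37.5,110,98),(499.9,37.5,19,98))
c=eyes.capture('top');hsv=cv2.cvtColor(c['frame'],cv2.COLOR_RGB2HSV)
save(c,'t8.png',(210,145,410,255),4)
m=cv2.inRange(hsv,np.array([20,150,100]),np.array([34,255,255]));m[:,:320]=0;m[:190]=0;m[240:]=0
k,l,st,ce=cv2.connectedComponentsWithStats(m)
for i in range(1,k):
    if st[i,4]>60:
        ct=max(cv2.findContours((l==i).astype(np.uint8),0,1)[0],key=len)[:,0]
        w=np.array([atz(c,p,31)[:2] for p in ct],np.float32)
        print(st[i],'lemon',atz(c,ce[i],31),cv2.fitEllipse(w))
E
```

```text
at [ 456.5 -104.7  131.7] tool z [ 0.003  0.001 -1.   ] g 0.997 F [-0.2 -0.3 -0.1] t 24.85
-> (499.9, 37.5, 110, 98) total [1.121 0.526 0.184] [ 0.007 -0.001  0.006] calls 2
-> (499.9, 37.5, 19, 98) total [0.    0.    0.758] [0. 0. 0.] calls 1
[354 209  12  18 111] lemon [ 406.06308366 -263.81300233   31.        ] ((406.7433776855469, -264.3397216796875), (18.273405075073242, 49.8233757019043), 63.5156364440918)
```

View pics/t8.png

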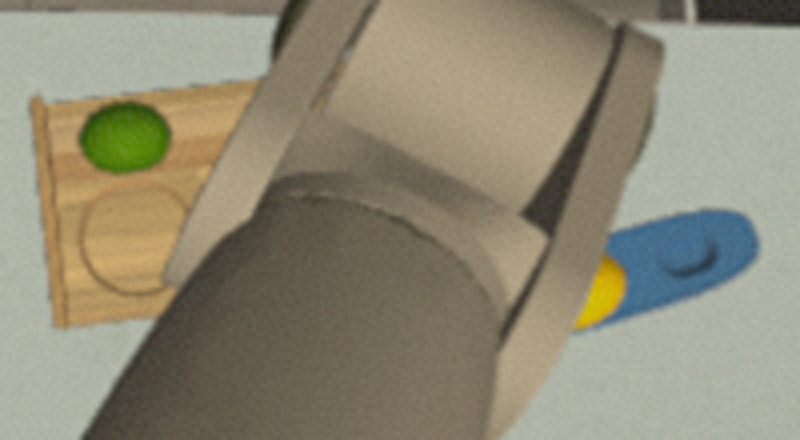

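The lemon's right end shows in the long hollow at (603,292), and the lime is undisturbed at (126,137).

Request:
{"method": "drive_tool", "body": {"series": "0.3 0.15 0 0 0 0 1; 0.6 0.3 0 0 0 0 1; 0.8 0.526 0 0 0 0 1; 0.8 0.526 0 0 0 0 1"}}

```text
time_s: 25.3
eef_pos: [506.4, -0.7, 132.0]
ee_rot: [0.001, 0.654, 0.756, 0.002]
force: [-1.3, -0.0, 0.9]
grip_width: 0.999
```

```bash
python3 - <<'E'
from h import *
plan((499.9,37.5,70,98))
c=eyes.capture('top');hsv=cv2.cvtColor(c['frame'],cv2.COLOR_RGB2HSV)
save(c,'t9.png',(210,145,410,255),4)
m=cv2.inRange(hsv,np.array([20,150,100]),np.array([34,255,255]));m[:,:320]=0;m[:190]=0;m[240:]=0
k,l,st,ce=cv2.connectedComponentsWithStats(m)
for i in range(1,k):
    if st[i,4]>60:
        ct=max(cv2.findContours((l==i).astype(np.uint8),0,1)[0],key=len)[:,0]
        w=np.array([atz(c,p,31)[:2] for p in ct],np.float32)
        print(st[i],'lemon',atz(c,ce[i],31),cv2.fitEllipse(w))
E
```

```text
at [506.4  -0.7 132. ] tool z [ 0.004  0.001 -1.   ] g 0.999 F [-1.3 -0.   0.9] t 25.3
-> (499.9, 37.5, 70, 98) total [ 0.323 -0.011  0.517] [ 0.009 -0.001  0.008] calls 1
[340 208  26  20 384] lemon [ 407.80397894 -244.93580191   31.        ] ((407.9325256347656, -245.11029052734375), (44.14292526245117, 65.71170043945312), 19.006084442138672)
```

The lemon measures (408, -245), about 1 mm from the target, lying lengthwise. Next is the lime.

Request:
{"method": "drive_tool", "body": {"series": "0.2 -0.011 0 0 0 0 1; 0.323 -0.011 0.1 0 0 0 1; 0.323 -0.011 0.35 0 0 0 1; 0.323 -0.011 0.52 0 0 0 1; 0.323 -0.011 0.52 0.009 0 0.008 1; 0.323 -0.011 0.52 0.009 0 0.008 1"}}

```text
time_s: 25.95
eef_pos: [498.9, 35.1, 69.9]
ee_rot: [-0.001, 0.657, 0.754, -0.001]
force: [-0.3, 0.7, 1.0]
grip_width: 0.999
```

```bash
python3 -c "
from h import *
plan((499.7,37.5,19,98))"
```

```text
at [498.9  35.1  69.9] tool z [-0.002 -0.    -1.   ] g 0.999 F [-0.3  0.7  1. ] t 25.95
-> (499.7, 37.5, 19, 98) total [0.019 0.01  0.424] [-0.003 -0.    -0.004] calls 1
```

Request:
{"method": "drive_tool", "body": {"series": "0.019 0.01 0.2 0 0 0 1; 0.019 0.01 0.35 0 0 0 1; 0.019 0.01 0.42 0 0 0 1; 0.019 0.01 0.42 0 0 0 1; 0.019 0.01 0.42 0 0 0 0.2; 0.019 0.01 0.42 0 0 0 0.2; 0.019 0.01 0.42 0 0 0 0.2; 0.019 0.01 0.42 0 0 0 0.2; 0.019 0.01 0.42 0 0 0 0.2; 0.019 0.01 0.42 0 0 0 0.2; 0.019 0.01 0.42 0 0 0 0.2", "newtons": 30}}

```text
time_s: 27.05
eef_pos: [500.5, 37.4, 20.6]
ee_rot: [0.0, 0.657, 0.754, 0.0]
force: [-0.7, 1.0, 6.4]
grip_width: 0.519
```

Request:
{"method": "drive_tool", "body": {"series": "0 0 -0.03 0 0 0 0.2; 0 0 -0.1 0 0 0 0.2; 0 0 -0.3 0 0 0 0.2; 0 0 -0.5 0 0 0 0.2; 0 0 -0.7 0 0 0 0.2; 0 0 -0.75 0 0 0 0.2; 0 0 -0.75 0 0 0 0.2"}}

```text
time_s: 27.75
eef_pos: [500.7, 37.4, 111.2]
ee_rot: [0.001, 0.657, 0.754, 0.0]
force: [-0.0, 0.7, -1.1]
grip_width: 0.526
```

```bash
python3 -c "
from h import *
plan((434.3,-329,125,107.1))"
```

```text
at [500.7  37.4 111.2] tool z [ 0.002 -0.001 -1.   ] g 0.526 F [-0.   0.7 -1.1] t 27.75
-> (434.3, -329, 125, 107.1) total [-2.949 -0.966 -0.114] [ 0.004  0.002 -0.322] calls 3
```

Request:
{"method": "drive_tool", "body": {"series": "-0.06 0 -0.03 0 0 0 0.2; -0.2 0 -0.1 0 0 0 0.2; -0.4 -0.1 -0.12 0 0 0 0.2; -0.6 -0.2 -0.12 0 0 0 0.2; -0.8 -0.25 -0.12 0 0 0 0.2; -0.95 -0.3 -0.12 0 0 0 0.2; -1 -0.32 -0.12 0 0 0 0.2"}}

```text
time_s: 28.45
eef_pos: [478.4, -88.3, 124.8]
ee_rot: [0.0, 0.658, 0.753, 0.0]
force: [0.5, 0.9, -0.4]
grip_width: 0.52
```

Request:
{"method": "drive_tool", "body": {"series": "-0.06 -0.02 0 0 0 0 0.2; -0.2 -0.05 0 0 0 0 0.2; -0.4 -0.1 0 0 0 -0.1 0.2; -0.6 -0.2 0 0 0 -0.2 0.2; -0.8 -0.25 0 0 0 -0.32 0.2; -0.95 -0.3 0 0 0 -0.32 0.2; -1 -0.32 0 0 0 -0.32 0.2; -1 -0.32 0 0 0 -0.32 0.2"}}

```text
time_s: 29.25
eef_pos: [456.4, -212.4, 124.5]
ee_rot: [-0.0, 0.596, 0.803, 0.0]
force: [-0.9, 0.2, -0.6]
grip_width: 0.528
```

```bash
python3 -c "
from h import *
plan((434.3,-329,125,107.1),(434.3,-329,25,107.1))"
```

```text
at [ 456.4 -212.4  124.5] tool z [ 0.  0. -1.] g 0.528 F [-0.9  0.2 -0.6] t 29.25
-> (434.3, -329, 125, 107.1) total [-0.876 -0.459 -0.005] [ 0.    -0.    -0.008] calls 1
-> (434.3, -329, 25, 107.1) total [0.    0.    0.833] [0. 0. 0.] calls 1
```

Request:
{"method": "drive_tool", "body": {"series": "-0.06 -0.03 0 0 0 0 0.2; -0.2 -0.1 0 0 0 0 0.2; -0.4 -0.2 0 0 0 0 0.2; -0.6 -0.3 0 0 0 -0.008 0.2; -0.78 -0.4 0 0 0 -0.008 0.2; -0.876 -0.459 0.05 0 0 -0.008 0.2; -0.876 -0.459 0.2 0 0 -0.008 0.2; -0.876 -0.459 0.4 0 0 -0.008 0.2; -0.876 -0.459 0.6 0 0 -0.008 0.2; -0.876 -0.459 0.7 0 0 -0.008 0.2; -0.876 -0.459 0.7 0 0 -0.008 0.2"}}

```text
time_s: 30.35
eef_pos: [433.8, -327.9, 39.0]
ee_rot: [-0.002, 0.594, 0.805, 0.001]
force: [-0.2, 0.4, -0.5]
grip_width: 0.523
```

```bash
python3 -c "
from h import *
plan((434.3,-329,24,107.1))"
```

```text
at [ 433.8 -327.9   39. ] tool z [-0.002  0.003 -1.   ] g 0.523 F [-0.2  0.4 -0.5] t 30.35
-> (434.3, -329, 24, 107.1) total [-0.011  0.001  0.125] [-0.002 -0.007  0.002] calls 1
```

Request:
{"method": "drive_tool", "body": {"series": "-0.01 0 0.05 0 -0.007 0 0.2; -0.01 0 0.1 0 -0.007 0 0.2; -0.01 0 0.125 0 -0.007 0 0.2; -0.01 0 0.125 0 -0.007 0 0.2"}}

```text
time_s: 30.75
eef_pos: [434.1, -328.9, 23.9]
ee_rot: [-0.0, 0.594, 0.805, -0.0]
force: [0.4, 0.5, -1.9]
grip_width: 0.527
```

Request:
{"method": "drive_tool", "body": {"series": "0 0 0.01 0 0 0 0.2; 0 0 0.015 0 0 0 0.2; 0 0 0.015 0 0 0 0.2"}}

```text
time_s: 31.05
eef_pos: [434.2, -328.9, 22.1]
ee_rot: [-0.0, 0.594, 0.805, -0.0]
force: [-0.1, -0.5, -0.4]
grip_width: 0.525
```

Request:
{"method": "drive_tool", "body": {"series": "0 0 0.01 0 0 0 0.2; 0 0 0.013 0 0 0 0.2; 0 0 0.013 0 0 0 0.2"}}

```text
time_s: 31.35
eef_pos: [434.2, -329.0, 20.6]
ee_rot: [-0.0, 0.594, 0.805, -0.0]
force: [-0.3, 0.8, -0.4]
grip_width: 0.529
```

Request:
{"method": "drive_tool", "body": {"series": "0 0 0.01 0 0 0 0.2; 0 0 0.01 0 0 0 0.2"}}

```text
time_s: 31.55
eef_pos: [434.2, -328.8, 20.1]
ee_rot: [-0.0, 0.594, 0.805, -0.0]
force: [-3.3, 3.4, 7.7]
grip_width: 0.526
```

Contact at the expected height. I'll release it gently.

Request:
{"method": "drive_tool", "body": {"series": "0 0 0 0 0 0 0.56; 0 0 0 0 0 0 0.62; 0 0 0 0 0 0 0.7; 0 0 0 0 0 0 0.8; 0 0 0 0 0 0 1; 0 0 0 0 0 0 1; 0 0 -0.1 0 0 0 1; 0 0 -0.3 0 0 0 1; 0 0 -0.6 0 0 0 1; 0 0 -1 0 0 0 1; 0 0 -1 0 0 0 1"}}

```text
time_s: 32.65
eef_pos: [436.2, -330.8, 146.9]
ee_rot: [0.005, 0.594, 0.805, -0.002]
force: [-0.6, -0.1, -0.2]
grip_width: 1.0
```

Request:
{"method": "drive_tool", "body": {"series": "0.3 0.1 -0.2 0 0 0.1 1; 0.65 0.2 -0.4 0 0 0.2 1; 1 0.3 -0.5 0 0 0.32 1; 1 0.3 -0.5 0 0 0.32 1"}}

```text
time_s: 33.05
eef_pos: [435.1, -201.5, 208.2]
ee_rot: [0.007, 0.655, 0.755, -0.001]
force: [0.3, -0.5, -1.3]
grip_width: 0.999
```

Request:
{"method": "drive_tool", "body": {"series": "0.35 0.1 0 0 0 0 1; 0.7 0.2 0 0 0 0 1; 1 0.3 0 0 0 0 1; 1 0.3 0 0 0 0 1"}}

```text
time_s: 33.45
eef_pos: [454.0, -74.6, 207.3]
ee_rot: [0.007, 0.654, 0.757, -0.001]
force: [-0.7, -0.5, -0.7]
grip_width: 0.998
```

Request:
{"method": "drive_tool", "body": {"series": "0.35 0 0 0 0 0 1; 0.7 0 0 0 0 0 1; 1 0 0 0 0 0 1; 1 0 0 0 0 0 1"}}

```text
time_s: 33.85
eef_pos: [436.0, 46.3, 206.2]
ee_rot: [0.007, 0.652, 0.758, -0.0]
force: [-0.6, 0.1, -0.1]
grip_width: 1.002
```

```bash
python3 - <<'E'
from h import *
plan((439.5,312,205,98))
c=eyes.capture('top');hsv=cv2.cvtColor(c['frame'],cv2.COLOR_RGB2HSV)
save(c,'t10.png',(310,180,410,250),7)
for n,lo,hi in [('lemon',[20,150,100],[34,255,255]),('lime',[38,100,40],[80,255,255])]:
  m=cv2.inRange(hsv,np.array(lo),np.array(hi));m[:,:320]=0;m[:190]=0;m[240:]=0;m[:,405:]=0
  k,l,st,ce=cv2.connectedComponentsWithStats(m)
  for i in range(1,k):
    if st[i,4]>60:
        ct=max(cv2.findContours((l==i).astype(np.uint8),0,1)[0],key=len)[:,0]
        w=np.array([atz(c,p,31)[:2] for p in ct],np.float32)
        print(st[i],n,atz(c,ce[i],31),cv2.fitEllipse(w))
E
```

```text
at [436.   46.3 206.2] tool z [ 0.01 -0.01 -1.  ] g 1.002 F [-0.6  0.1 -0.1] t 33.85
-> (439.5, 312, 205, 98) total [ 2.185  0.36  -0.011] [0.017 0.022 0.021] calls 3
[340 208  26  20 384] lemon [ 407.67514405 -245.11258816   31.        ] ((407.8262023925781, -245.23648071289062), (44.1438102722168, 65.8865737915039), 19.56197738647461)
[375 199  21  18 285] lime [ 433.55219283 -329.06601611   31.        ] ((433.6376647949219, -329.18280029296875), (40.438087463378906, 54.905906677246094), 15.49940013885498)
```

View pics/t10.png

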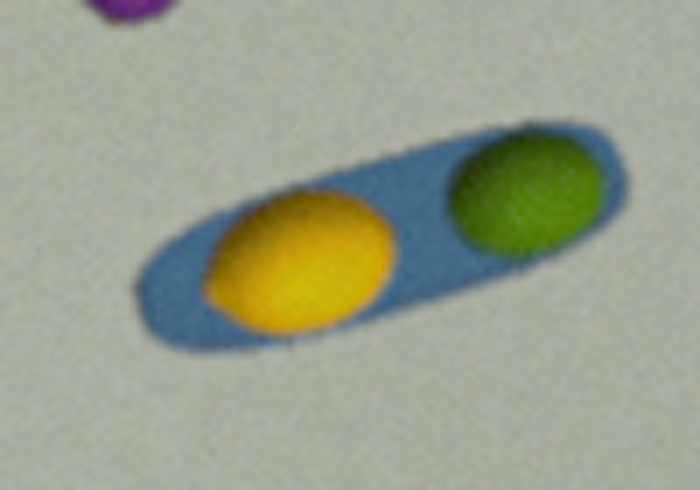

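Both fruits lie lengthwise in the dish, the lemon at (300,262) and the lime at (527,193). Both measure about 1 mm from target. Now I'll return the mill.

Request:
{"method": "drive_tool", "body": {"series": "0.35 0.1 0 0.017 0.022 0.02 1; 0.7 0.2 0 0.017 0.022 0.02 1; 1 0.36 0 0.017 0.022 0.02 1; 1 0.36 0 0.017 0.022 0.02 1"}}

```text
time_s: 34.3
eef_pos: [462.7, 171.5, 204.9]
ee_rot: [0.0, 0.655, 0.755, 0.0]
force: [-0.0, -0.8, 0.2]
grip_width: 0.998
```

Request:
{"method": "drive_tool", "body": {"series": "0.35 0 0 0 0 0 1; 0.7 0 0 0 0 0 1; 1 0 0 0 0 0 1; 1 0 0 0 0 0 1; 1 0 0 0 0 0 1"}}

```text
time_s: 34.8
eef_pos: [446.4, 289.1, 204.6]
ee_rot: [0.001, 0.656, 0.755, -0.0]
force: [-0.0, -0.5, 0.1]
grip_width: 0.999
```

```bash
python3 -c "
from h import *
plan((439.5,312,180,98),(439.5,312,125,98))"
```

```text
at [446.4 289.1 204.6] tool z [ 0.001 -0.001 -1.   ] g 0.999 F [-0.  -0.5  0.1] t 34.8
-> (439.5, 312, 180, 98) total [ 0.197 -0.031  0.205] [0.001 0.002 0.003] calls 1
-> (439.5, 312, 125, 98) total [0.    0.    0.458] [0. 0. 0.] calls 1
```

Request:
{"method": "drive_tool", "body": {"series": "0.1 -0.02 0 0 0 0 1; 0.197 -0.031 0 0 0 0 1; 0.197 -0.031 0 0 0 0 1; 0.197 -0.031 0.2 0 0 0 1; 0.197 -0.031 0.4 0 0 0 1; 0.197 -0.031 0.6 0 0 0 1; 0.197 -0.031 0.645 0 0 0 1; 0.197 -0.031 0.645 0 0 0 1"}}

```text
time_s: 35.6
eef_pos: [439.5, 311.7, 127.1]
ee_rot: [0.0, 0.656, 0.755, -0.001]
force: [0.0, -0.3, 0.6]
grip_width: 0.999
```

Request:
{"method": "drive_tool", "body": {"series": "0 0 0 0 0 0 0; 0 0 0 0 0 0 0; 0 0 0 0 0 0 0; 0 0 0 0 0 0 0; 0 0 0 0 0 0 0; 0 0 0 0 0 0 0; 0 0 0 0 0 0 0", "newtons": 40}}

```text
time_s: 36.3
eef_pos: [440.1, 312.0, 128.4]
ee_rot: [0.001, 0.656, 0.755, 0.001]
force: [0.1, -1.0, 4.8]
grip_width: 0.542
```

Request:
{"method": "drive_tool", "body": {"series": "0 0 -0.05 0 0 0 0; 0 0 -0.15 0 0 0 0; 0 0 -0.3 0 0 0 0; 0 0 -0.45 0 0 0 0; 0 0 -0.5 0 0 0 0; 0 0 -0.5 0 0 0 0"}}

```text
time_s: 36.9
eef_pos: [440.3, 312.2, 189.4]
ee_rot: [0.001, 0.656, 0.755, 0.001]
force: [-0.4, -1.6, -0.8]
grip_width: 0.543
```

```bash
python3 -c "
from h import *
plan((439.5,28.2,190,98))"
```

```text
at [440.3 312.2 189.4] tool z [ 0.004  0.    -1.   ] g 0.543 F [-0.4 -1.6 -0.8] t 36.9
-> (439.5, 28.2, 190, 98) total [-2.342 -0.339 -0.006] [0.008 0.    0.003] calls 3
```

The path crosses the shaker (top at 102), so I'll raise the mill further first.

Request:
{"method": "drive_tool", "body": {"series": "0 0 -0.1 0 0 0 0; 0 0 -0.25 0 0 0 0; 0 0 -0.4 0 0 0 0; 0 0 -0.5 0 0 0 0; 0 0 -0.55 0 0 0 0; 0 0 -0.55 0 0 0 0"}}

```text
time_s: 37.5
eef_pos: [440.1, 312.2, 255.8]
ee_rot: [0.001, 0.656, 0.755, 0.002]
force: [-1.3, 0.7, -0.7]
grip_width: 0.538
```

Request:
{"method": "drive_tool", "body": {"series": "-0.06 0 0 0 0 0 0; -0.2 0 0 0 0 0 0; -0.4 0 0 0 0 0 0; -0.6 0 0 0 0 0 0; -0.8 -0.05 0 0 0 0 0; -0.95 -0.1 0 0 0 0 0; -1 -0.1 0 0 0 0 0; -1 -0.1 0 0 0 0 0"}}

```text
time_s: 38.3
eef_pos: [445.2, 191.2, 255.4]
ee_rot: [0.001, 0.656, 0.755, 0.001]
force: [-0.0, -0.4, -0.7]
grip_width: 0.543
```

Request:
{"method": "drive_tool", "body": {"series": "-0.06 0 0 0 0 0 0; -0.2 0 0 0 0 0 0; -0.4 -0.1 0 0 0 0 0; -0.6 -0.15 0 0 0 0 0; -0.8 -0.2 0 0 0 0 0; -0.95 -0.24 0 0 0 0 0; -1 -0.24 0 0 0 0 0; -1 -0.24 0 0 0 0 0"}}

```text
time_s: 39.1
eef_pos: [433.7, 68.2, 255.2]
ee_rot: [0.001, 0.656, 0.755, 0.002]
force: [-0.1, 0.1, -0.7]
grip_width: 0.543
```

```bash
python3 -c "
from h import *
plan((439.5,28.2,190,98),(439.5,28.2,124,98))"
```

```text
at [433.7  68.2 255.2] tool z [ 0.004  0.001 -1.   ] g 0.543 F [-0.1  0.1 -0.7] t 39.1
-> (439.5, 28.2, 190, 98) total [-0.337 -0.001  0.544] [ 0.008 -0.    -0.001] calls 1
-> (439.5, 28.2, 124, 98) total [0.   0.   0.55] [0. 0. 0.] calls 1
```

Request:
{"method": "drive_tool", "body": {"series": "-0.1 0 0.05 0.008 0 0 0; -0.25 0.005 0.15 0.008 0 0 0; -0.335 0.006 0.3 0.008 0 0 0; -0.335 0.006 0.45 0.008 0 0 0; -0.335 0.006 0.6 0.008 0 0 0; -0.335 0.006 0.75 0.008 0 0 0; -0.335 0.006 0.8 0.008 0 0 0; -0.335 0.006 0.8 0.008 0 0 0"}}

```text
time_s: 39.9
eef_pos: [440.2, 28.8, 158.6]
ee_rot: [-0.001, 0.656, 0.755, -0.0]
force: [-0.4, 0.2, -1.8]
grip_width: 0.539
```

```bash
python3 - <<'E'
from h import *
plan((440.3,28.4,123,98))
c=eyes.capture('scene');save(c,'s11.png',(180,100,330,260),3)
t=eyes.capture('top')
b=cv2.imread('pics/s11.png');a=cv2.resize(np.ascontiguousarray(t['frame'][150:240,205:315,::-1]),(480*110//90*480//480,480))
a=cv2.resize(a,(330,270));b=cv2.copyMakeBorder(b,0,0,0,330,cv2.BORDER_CONSTANT);b[:270,-330:]=a;cv2.imwrite('pics/s11.png',b)
E
```

```text
at [440.2  28.8 158.6] tool z [-0.002  0.    -1.   ] g 0.539 F [-0.4  0.2 -1.8] t 39.9
-> (440.3, 28.4, 123, 98) total [-0.003  0.001  0.297] [-0.003 -0.001 -0.   ] calls 1
```

View pics/s11.png

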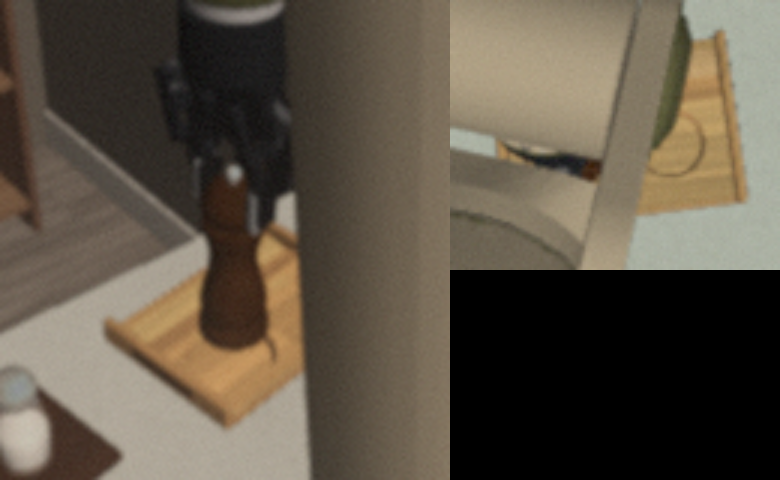

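The mill hangs upright over the large well, and the shaker still stands on the board at (25,425). I'll lower it.

Request:
{"method": "drive_tool", "body": {"series": "0 0 0.1 0 0 0 0; 0 0 0.2 0 0 0 0; 0 0 0.27 0 0 0 0; 0 0 0.3 0 0 0 0; 0 0 0.31 0 0 0 0; 0 0 0.31 0 0 0 0"}}

```text
time_s: 40.6
eef_pos: [441.0, 28.6, 123.0]
ee_rot: [0.001, 0.656, 0.755, 0.0]
force: [0.7, 0.3, -1.2]
grip_width: 0.534
```

Request:
{"method": "drive_tool", "body": {"series": "0 0 0.01 0 0 0 0; 0 0 0.015 0 0 0 0; 0 0 0.015 0 0 0 0"}}

```text
time_s: 40.9
eef_pos: [441.3, 28.5, 121.5]
ee_rot: [0.001, 0.656, 0.755, 0.001]
force: [0.4, 0.4, 1.0]
grip_width: 0.537
```

Request:
{"method": "drive_tool", "body": {"series": "0 0 0.01 0 0 0 0; 0 0 0.01 0 0 0 0"}}

```text
time_s: 41.1
eef_pos: [441.8, 28.4, 121.3]
ee_rot: [0.002, 0.656, 0.755, 0.001]
force: [-1.9, 0.3, 9.0]
grip_width: 0.538
```

Contact on the well floor at the expected height, so I'll release and go for the shaker.

Request:
{"method": "drive_tool", "body": {"series": "0 0 0 0 0 0 0.6; 0 0 0 0 0 0 0.7; 0 0 0 0 0 0 0.9; 0 0 0 0 0 0 0.9; 0 0 0 0 0 0 0.9; 0 0 -0.15 0 0 0 0.9; 0 0 -0.4 0 0 0 0.9; 0 0 -0.65 0 0 0 0.9; 0 0 -0.65 0 0 0 0.9"}}

```text
time_s: 42.0
eef_pos: [443.1, 28.2, 202.6]
ee_rot: [0.005, 0.656, 0.755, 0.002]
force: [0.6, -0.6, -0.8]
grip_width: 0.9
```

Request:
{"method": "drive_tool", "body": {"series": "0.3 0 0 0 0 0 0.65; 0.65 0 0 0 0 0 0.65; 0.9 0.2 0 0 0 0 0.65; 0.9 0.2 0 0 0 0 0.65"}}

```text
time_s: 42.4
eef_pos: [452.3, 141.2, 201.7]
ee_rot: [0.004, 0.655, 0.756, 0.003]
force: [-0.3, 0.0, -0.0]
grip_width: 0.649
```

```bash
python3 - <<'E'
from h import *
plan((453.1,218.8,150,98),(453.1,218.8,79,98))
c=eyes.capture('top')
for t in ['mill','shaker']:
    for r in nets.spot_in(t,c)[:3]:print(t,np.round(r['rect'],1),round(r['confidence'],2))
# expected boxes (from the start picture mill 233 187 255 218)
save(c,'t12.png',(90,145,330,255),3.3)
E
```

```text
at [452.3 141.2 201.7] tool z [ 0.01  -0.002 -1.   ] g 0.649 F [-0.3  0.  -0. ] t 42.4
-> (453.1, 218.8, 150, 98) total [0.64  0.095 0.43 ] [0.019 0.006 0.007] calls 1
-> (453.1, 218.8, 79, 98) total [0.    0.    0.592] [0. 0. 0.] calls 1
mill [231.1 185.4 259.  216.6] 0.88
```

Request:
{"method": "drive_tool", "body": {"series": "0.3 0.05 0 0.019 0.006 0 0.65; 0.55 0.08 0 0.019 0.006 0 0.65; 0.64 0.09 0.1 0.019 0.006 0 0.65; 0.64 0.09 0.4 0.019 0.006 0 0.65; 0.64 0.09 0.45 0.019 0.006 0 0.65; 0.64 0.09 0.45 0.019 0.006 0 0.65"}}

```text
time_s: 43.15
eef_pos: [451.4, 214.5, 146.7]
ee_rot: [-0.001, 0.656, 0.754, -0.002]
force: [0.6, -0.1, 1.1]
grip_width: 0.652
```

```bash
python3 - <<'E'
from h import *
plan((453.1,218.8,78,98))
E
```

```text
at [451.4 214.5 146.7] tool z [-0.004 -0.002 -1.   ] g 0.652 F [ 0.6 -0.1  1.1] t 43.15
-> (453.1, 218.8, 78, 98) total [0.034 0.022 0.573] [-0.008  0.002 -0.002] calls 1
```

Request:
{"method": "drive_tool", "body": {"series": "0.034 0.02 0.1 -0.008 0 0 0.65; 0.034 0.02 0.3 -0.008 0 0 0.65; 0.034 0.02 0.5 -0.008 0 0 0.65; 0.034 0.02 0.57 -0.008 0 0 0.65; 0.034 0.02 0.57 -0.008 0 0 0.65; 0.034 0.02 0.57 -0.008 0 0 0.65"}}

```text
time_s: 43.75
eef_pos: [453.6, 218.8, 79.4]
ee_rot: [0.001, 0.656, 0.754, 0.0]
force: [0.4, -0.6, 0.7]
grip_width: 0.651
```

Request:
{"method": "drive_tool", "body": {"series": "0 0 0 0 0 0 0; 0 0 0 0 0 0 0; 0 0 0 0 0 0 0; 0 0 0 0 0 0 0; 0 0 0 0 0 0 0; 0 0 0 0 0 0 0", "newtons": 40}}

```text
time_s: 44.35
eef_pos: [454.3, 219.0, 80.7]
ee_rot: [0.002, 0.656, 0.754, 0.001]
force: [-1.6, -1.1, 6.4]
grip_width: 0.364
```

Request:
{"method": "drive_tool", "body": {"series": "0 0 -0.05 0 0 0 0; 0 0 -0.2 0 0 0 0; 0 0 -0.4 0 0 0 0; 0 0 -0.6 0 0 0 0; 0 0 -0.8 0 0 0 0; 0 0 -1 0 0 0 0; 0 0 -1 0 0 0 0"}}

```text
time_s: 45.05
eef_pos: [455.0, 219.4, 204.3]
ee_rot: [0.004, 0.656, 0.754, 0.004]
force: [-0.5, 0.1, -1.6]
grip_width: 0.364
```

Request:
{"method": "drive_tool", "body": {"series": "-0.05 0 -0.1 0 0 0 0; -0.2 0 -0.25 0 0 0 0; -0.4 0 -0.4 0 0 0 0; -0.6 0 -0.5 0 0 0 0; -0.8 0 -0.6 0 0 0 0; -0.9 0 -0.6 0 0 0 0; -0.9 0 -0.6 0 0 0 0"}}

```text
time_s: 45.75
eef_pos: [469.2, 111.3, 275.8]
ee_rot: [0.003, 0.657, 0.754, 0.004]
force: [0.7, 0.8, -1.3]
grip_width: 0.366
```

```bash
python3 - <<'E'
from h import *
plan((460,-57.5,270,98))
E
```

```text
at [469.2 111.3 275.8] tool z [ 0.01   0.001 -1.   ] g 0.366 F [ 0.7  0.8 -1.3] t 45.75
-> (460, -57.5, 270, 98) total [-1.383 -0.268  0.046] [ 0.02   0.    -0.006] calls 2
```

Request:
{"method": "drive_tool", "body": {"series": "-0.06 0 0 0.02 0 0 0; -0.2 -0.03 0 0.02 0 0 0; -0.4 -0.08 0 0.02 0 0 0; -0.6 -0.12 0 0.02 0 0 0; -0.75 -0.15 0 0.02 0 0 0; -0.8 -0.16 0 0.02 0 0 0; -0.8 -0.16 0 0.02 0 0 0"}}

```text
time_s: 46.45
eef_pos: [463.2, 13.6, 275.2]
ee_rot: [-0.001, 0.657, 0.754, -0.0]
force: [-0.0, 0.7, -1.0]
grip_width: 0.369
```

Request:
{"method": "drive_tool", "body": {"series": "-0.06 0 0 0 0 0 0; -0.2 -0.03 0 0 0 0 0; -0.4 -0.08 0 0 0 0 0; -0.55 -0.1 0 0 0 0 0; -0.58 -0.11 0.1 0 0 0 0; -0.58 -0.11 0.3 0 0 0 0; -0.58 -0.11 0.5 0 0 0 0; -0.58 -0.11 0.7 0 0 0 0; -0.58 -0.11 0.8 0 0 0 0; -0.58 -0.11 0.8 0 0 0 0"}}

```text
time_s: 47.45
eef_pos: [458.8, -56.4, 177.7]
ee_rot: [-0.002, 0.657, 0.754, -0.001]
force: [0.2, -0.0, -0.8]
grip_width: 0.367
```

```bash
python3 - <<'E'
from h import *
plan((460,-57.6,100,98))
E
```

```text
at [458.8 -56.4 177.7] tool z [-0.004  0.002 -1.   ] g 0.367 F [ 0.2 -0.  -0.8] t 47.45
-> (460, -57.6, 100, 98) total [-0.013  0.011  0.647] [-0.008 -0.004 -0.005] calls 1
```

Request:
{"method": "drive_tool", "body": {"series": "-0.013 0.01 0.15 -0.008 -0.004 -0.005 0; -0.013 0.01 0.3 -0.008 -0.004 -0.005 0; -0.013 0.01 0.45 -0.008 -0.004 -0.005 0; -0.013 0.01 0.6 -0.008 -0.004 -0.005 0; -0.013 0.01 0.7 -0.008 -0.004 -0.005 0; -0.013 0.01 0.75 -0.008 -0.004 -0.005 0; -0.013 0.01 0.75 -0.008 -0.004 -0.005 0"}}

```text
time_s: 48.15
eef_pos: [460.1, -57.5, 87.8]
ee_rot: [-0.0, 0.656, 0.755, -0.0]
force: [0.2, 0.5, -0.8]
grip_width: 0.368
```

```bash
python3 - <<'E'
from h import *
plan((460,-57.6,76,98))
E
```

```text
at [460.1 -57.5  87.8] tool z [-0.  0. -1.] g 0.368 F [ 0.2  0.5 -0.8] t 48.15
-> (460, -57.6, 76, 98) total [-0.001 -0.001  0.098] [-0.001 -0.     0.001] calls 1
```

Request:
{"method": "drive_tool", "body": {"series": "0 0 0.03 0 0 0 0; 0 0 0.06 0 0 0 0; 0 0 0.09 0 0 0 0; 0 0 0.1 0 0 0 0; 0 0 0.1 0 0 0 0"}}

```text
time_s: 48.65
eef_pos: [460.0, -57.5, 75.7]
ee_rot: [-0.0, 0.656, 0.755, -0.0]
force: [-0.4, -0.3, -0.9]
grip_width: 0.367
```

Request:
{"method": "drive_tool", "body": {"series": "0 0 0.01 0 0 0 0; 0 0 0.012 0 0 0 0; 0 0 0.012 0 0 0 0"}}

```text
time_s: 48.95
eef_pos: [460.0, -57.5, 74.2]
ee_rot: [-0.0, 0.656, 0.755, -0.0]
force: [-0.6, -0.2, -0.7]
grip_width: 0.365
```

Request:
{"method": "drive_tool", "body": {"series": "0 0 0.01 0 0 0 0; 0 0 0.012 0 0 0 0; 0 0 0.012 0 0 0 0"}}

```text
time_s: 49.25
eef_pos: [460.4, -57.8, 73.8]
ee_rot: [0.0, 0.656, 0.755, -0.0]
force: [-3.2, 0.2, 10.3]
grip_width: 0.366
```

Request:
{"method": "drive_tool", "body": {"series": "0 0 0.008 0 0 0 0; 0 0 0.008 0 0 0 0"}}

```text
time_s: 49.45
eef_pos: [460.6, -58.0, 73.8]
ee_rot: [0.001, 0.656, 0.755, -0.0]
force: [-4.8, 1.0, 11.1]
grip_width: 0.368
```

Request:
{"method": "drive_tool", "body": {"series": "0 0 -0.005 0 0 0 0.45; 0 0 -0.005 0 0 0 0.55; 0 0 -0.005 0 0 0 0.75; 0 0 -0.005 0 0 0 0.75; 0 0 -0.005 0 0 0 0.75; 0 0 -0.1 0 0 0 0.75; 0 0 -0.3 0 0 0 0.75; 0 0 -0.6 0 0 0 0.75; 0 0 -1 0 0 0 0.75; 0 0 -1 0 0 0 0.75"}}

```text
time_s: 50.45
eef_pos: [462.7, -58.6, 199.9]
ee_rot: [0.006, 0.656, 0.755, 0.002]
force: [0.3, -0.9, -0.8]
grip_width: 0.75
```

Request:
{"method": "drive_tool", "body": {"series": "0 0 -0.3 0 0 0 0.75; 0 0 -0.5 0 0 0 0.75; 0.3 0 -0.5 0 0 0 0.75; 0.65 0 -0.5 0 0 0 0.75; 1 0 -0.5 0 0 0 0.75; 1 0 -0.5 0 0 0 0.75"}}

```text
time_s: 51.05
eef_pos: [444.1, 64.0, 259.5]
ee_rot: [0.006, 0.654, 0.757, 0.002]
force: [-0.5, 0.6, 0.8]
grip_width: 0.745
```

Request:
{"method": "drive_tool", "body": {"series": "0.35 0 0 0 0 0 0.75; 0.7 0 0 0 0 0 0.75; 1 0 0 0 0 0 0.75; 1 0 0 0 0 0 0.75"}}

```text
time_s: 51.45
eef_pos: [426.0, 185.2, 258.8]
ee_rot: [0.006, 0.652, 0.758, 0.002]
force: [-0.4, 0.0, -0.4]
grip_width: 0.747
```

Request:
{"method": "drive_tool", "body": {"series": "0.35 0 0 0 0 0 0.75; 0.7 0 0 0 0 0 0.75; 0.7 0 0 0 0 0 0.75"}}

```text
time_s: 51.75
eef_pos: [412.9, 270.6, 258.3]
ee_rot: [0.005, 0.651, 0.759, 0.002]
force: [0.5, -0.6, 0.5]
grip_width: 0.745
```

```bash
python3 - <<'E'
from h import *
plan()
c=eyes.capture('top');save(c,'fin.png',(205,150,405,245),4)
s=eyes.capture('scene');save(s,'fin2.png',(200,140,330,250),3)
a=cv2.imread('pics/fin.png');b=cv2.imread('pics/fin2.png');o=np.zeros((600,800,3),np.uint8)
o[:300,:]=cv2.resize(a[:380],(800,380))[:300];a2=cv2.resize(a,(632,300));o[:300]=0;o[:300,:632]=a2
b=cv2.resize(b,(354,300));o[300:,:354]=b;cv2.imwrite('pics/fin.png',o)
hsv=cv2.cvtColor(c['frame'],cv2.COLOR_RGB2HSV)
for n,lo,hi in [('lemon',[20,150,100],[34,255,255]),('lime',[38,100,40],[80,255,255])]:
  m=cv2.inRange(hsv,np.array(lo),np.array(hi));m[:,:320]=0;m[:190]=0;m[240:]=0;m[:,405:]=0
  k,l,st,ce=cv2.connectedComponentsWithStats(m);i=1+np.argmax(st[1:,4]);print(n,atz(c,ce[i],31))
for t in ['mill','shaker']:
  for r in nets.spot_in(t,c)[:2]:print(t,np.round(r['rect'],1),round(r['confidence'],2))
E
```

```text
at [412.9 270.6 258.3] tool z [ 0.011 -0.003 -1.   ] g 0.745 F [ 0.5 -0.6  0.5] t 51.75
lemon [ 407.55647054 -245.27454301   31.        ]
lime [ 433.61877667 -329.03160956   31.        ]
mill [231.9 186.7 258.4 217.9] 0.89
shaker [270.2 189.2 286.3 207. ] 0.68
```

View pics/fin.png

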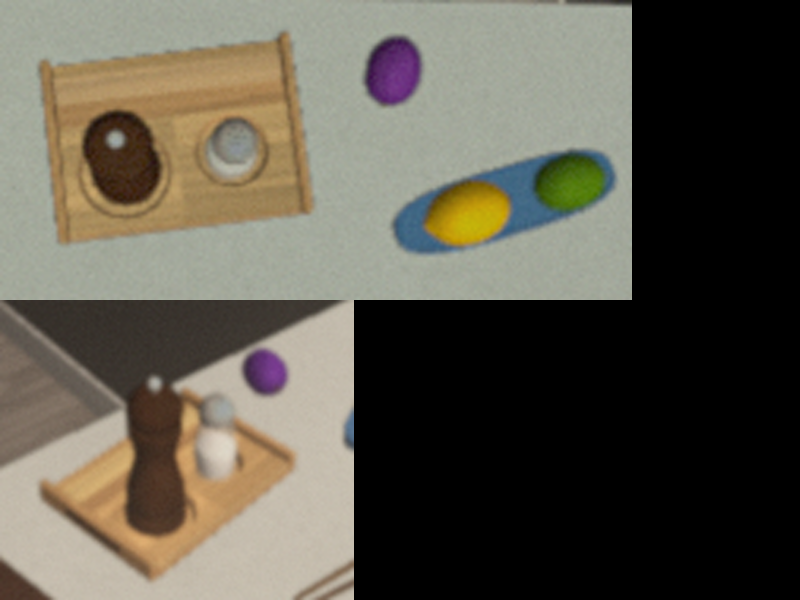

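The mill at (122,155) and the shaker at (232,150) stand upright in their wells. The lemon at (468,213) and lime at (570,182) lie in their hollows, and the gripper is clear. I'll hand it in.

```bash
python3 -c "
from h import *
print(ctrl.finish_job())"
```

```text
the job is handed in; nothing more can be done
None
```

The job is done and handed in at about 52 s of the 144 s allowed. I moved the mill and shaker to the board, then laid the lemon in the long hollow and the lime in the short hollow. Last, I put the mill back in the large well and the shaker in the small well.

- **Fruit:** in the last pictures both lie lengthwise in their hollows, about 1 mm from the measured hollow centres, and had not shifted since release.
- **Mill and shaker:** both looked upright in their wells, and each touched the well floor at the expected height. I judged this from the pictures and did not measure their final tilt.
- **Handling:** wrist force never read above about 27 N at the end of a move. The gripper was clear of everything at hand-in, and I never touched the purple decoy.

No check failed or disagreed. When I lowered the lemon the arm hid the dish, and I lowered the lime without a picture. I placed both by calibration and contact force, then confirmed them by camera.

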